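# Set up the reed diffuser

## Robot

A 7-joint arm with a two-finger parallel gripper is mounted at the origin on the work surface. World frame = base frame: x ahead of the robot, y to its left, z up, the work surface at z = 0. Lengths are in m, angles in rad, forces in N, time in s.
With the tool pointing down it reaches from about 0.4 to 0.85 m from the base axis. Payload 4.5 kg.
Tool frame: the origin (TCP) lies at the very end of the fingers, on their centre line; the grasp point (between the pads) lies 19 mm behind it (r.grip_point_offset is the distance from the TCP to the grasp point, in m); z points along the fingers, y is the line along which they close (so a half turn about z gives the same grasp; the last joint's range is limited). The gripper opens to 88 mm and grips with 3 to 60 N. Pads are 18 mm wide; open, the fingers measure 123 mm over their backs; the gripper's body (75 mm by 187 mm) begins 45 mm behind the grasp point.
Start: joints at [1.257, 0.689, -0.195, 1.565, 0.157, 0.902, -0.215], TCP at [0.213, -0.588, 0.219] pointing down, gripper open.
Joint ranges: [-3.01, 3.01], [-0.46, 2.08], [-1.47, 1.51], [0.13, 2.56], [-1, 4.14], [0.04, 2.09], [-2.66, 2.66]. Speed limits (rad/s): [2.57, 2.57, 3.14, 3.14, 3.14, 3.14, 3.14].

## Interface

Orientations are given as a unit quaternion [x, y, z, w].
In Python, from plant import r gives the robot as it stands.
- The arm moves only by the tool carry_out, never from a script. Its argument "rows" is a list of rows, each a list of 3 entries, a list of its own where there are three numbers: the shift along the tool's x, y, z in cm, then the turn, a rotation vector about the tool's x, y, z in degrees, then the closure, from 0 (fully open) to 1 (shut). A call has 1 to 12 rows; each row is the pose to reach, as a shift and turn from the pose commanded when the call began, along the tool's axes at that moment; what a row does not reach only later rows make up. A row lasts 1/10 s, in which the tool goes at most 50 mm and 8.59 degrees, less where a joint would pass 70% of its speed; a pose out of reach is approached as far as the arm can. A call with a gripper value outside its range is refused whole. The fingers move at their own pace and stop on an object; "newtons" is the grip in N (left out, the last holds). Time passes only in rows, so rows that repeat a pose let the fingers close. It gives the time, the measured TCP pose, the force, the opening and the grip force at its end, in the units of the state.
- r.get_state(): the state, without advancing time (a new reading comes with each control period).
- r.snapshot(name): name is "scene" or "top" or "wrist"; returns a dict with "image" (480x640x3 uint8, red, green, blue), "fx", "fy", "cx", "cy" (pixels), "pose" (4x4, takes a point from camera to world coordinates). Camera axes: x right, y up, looking along -z (the intrinsics and any distortion apply to the point x, -y, -z); pixel columns grow to the right and rows downward; lengths in m; the calibration is good to about 2 mm. A picture is of the moment at which its call begins. There is no depth.
- r.finish_job(): hands the job in; it is judged then, once.
The state is a dict: "clock": time; "q": joint angles; "qd": joint speeds; "joint_torque": joint torques, N m; "tool_pos": TCP position; "eef_rot": TCP orientation; "contact_force": force on the tool from outside, world axes, zero at the start; "moment": the same for the moment, N m; "opening": opening from 0.0 (shut) to 1.0 (fully open); "finger_force": force on a finger pad.
Only numpy, scipy, OpenCV 4.12 (cv2) and the standard library are available. Lean on these libraries where they do the work, as an engineer would, in place of code of your own. Each camera call takes 0.05 s, during which the arm holds its last target. There are 200 camera calls.

## Task

Set up this guest room's marble reed diffuser. Its brass stopper has seized in the neck: work it out by twisting it back and forth while pulling up lightly, without lifting the diffuser out of its holder or tipping it, then stand every reed from the wooden stand in the diffuser's neck, pushed right down to the bottom. Put the stopper away in the open wooden box, set the lid fully home on the box, and leave the telephone, note pad, remote control and tumbler alone.

Things in the scene. Friction and masses are not known exactly. Their poses are not given: they have to be found in the camera images.
- diffuser: loose hollow-backed marble diffuser, 1.4 kg, standing in the holder: a block 112 x 112 mm, 82 mm high with its rubber feet, and a round neck 47 mm across rising to a rim 100 mm above the table. Origin: centre of the underside, z up, x and y square to the sides
- holder: fixed wooden holder, a square frame 140 mm wide over all and 14 mm high, 12 mm thick; the diffuser stands in it on the table with 2 mm to spare each side, so it cannot turn or slide but is free to lift. Origin: centre of the underside
- mouth (a point): centre of the rim of the diffuser's neck. A straight round bore 30 mm across goes down from here, 88 mm deep. In its wall, in rows 13 and 27 mm below the rim, are three small round brass studs, two fixed and one sprung, that grip the stopper; once it is out the fixed ones stand 2 mm and the sprung one 3.5 mm into the bore
- well (a point): centre of the bore's flat floor, 12 mm above the diffuser's underside
- stopper: solid brass stopper, 79 mm long, 430 g, seized in the neck: a round shank 26 mm across and 40 mm long, a flange 38 mm across and 5 mm thick that sits on the rim, then a flat head 44 mm (its x) by 16 mm (its y), 34 mm high, to be pinched across the 16 mm. Origin: centre of the shank's lower end, z towards the head
- stopper_head (a point): centre of the stopper's flat head, 62 mm above its origin. A straight pull does not free it: above about 18 N (stopper's 4 N included) the whole diffuser lifts. While the stopper is being turned (up to 1.5 N m), a pull of 5 to 12 N makes it creep up, about 2 mm per 1 rad of turn; after 13 mm of rise the hold halves, after 27 mm it is free
- stand: fixed dark wooden stand 56 x 150 x 70 mm high with four upright holes 12 mm across and 58 mm deep in a row, at -54, -18, 18 and 54 mm along its y, in which the reeds stand loosely. Origin: centre of the underside
- reed0: a rattan reed, a straight rod 8 mm in diameter and 180 mm long with a rounded lower end, 12 g, standing in the stand at the start; some of the four reeds may be absent. Origin: the centre of its lower end, z along the reed to its upper end
- reed1: a rattan reed, a straight rod 8 mm in diameter and 180 mm long with a rounded lower end, 12 g, standing in the stand at the start; some of the four reeds may be absent. Origin: the centre of its lower end, z along the reed to its upper end
- reed2: a rattan reed, a straight rod 8 mm in diameter and 180 mm long with a rounded lower end, 12 g, standing in the stand at the start; some of the four reeds may be absent. Origin: the centre of its lower end, z along the reed to its upper end
- reed3: a rattan reed, a straight rod 8 mm in diameter and 180 mm long with a rounded lower end, 12 g, standing in the stand at the start; some of the four reeds may be absent. Origin: the centre of its lower end, z along the reed to its upper end
- box: fixed open wooden box 120 mm (its x) by 160 mm (its y) and 98 mm high, walls and floor 6 mm thick, where the stopper is kept. Origin: centre of the underside, z up
- lid: the box's loose lid, about 160 g, lying right way up on the table: a plate 126 mm (its x) by 166 mm (its y), 8 mm thick, with a lip under it 102 x 142 mm, 8 mm deep, that drops inside the box, either way round, with 3 mm to spare each side. Origin: centre of the lip's underside, 90 mm above the box's origin when fully home
- lid_handle (a point): centre of the brass bar handle on the lid, 14 mm thick (lid's x), 70 mm long (lid's y), 28 mm high; 30 mm above the lid's origin
- clock_phone: bystander: black bedside telephone with clock, 150 x 210 mm, 120 mm high; origin: centre of the underside
- notepad: bystander: white note pad 100 x 150 x 10 mm with a pen lying on it, lying beyond the diffuser on the side opposite the lid; origin: centre of the underside
- remote: bystander: black remote control 45 x 170 x 20 mm; origin: centre of the underside
- tumbler: bystander: glass tumbler 72 mm across and 95 mm high; origin: centre of the underside
Not all that is in view belongs to the job. What is shaped like the box but red is not meant. Leave any blue or purple look-alike of the lid alone.

How it is judged:
By the outcome, as a careful person would: the job done as asked, in the order asked, and still so for the second after the job is handed in, with the robot touching nothing.
Of reed0, reed1, reed2, reed3 only 2 to 4 are there at a start; the rules pass over those that are not, and their reading is None.
At some moment in a run one of lid may be knocked a few centimetres aside while the robot is not near it.
It also fails if it takes over 210 s, if anything falls off the work surface, if the arm or the gripper's body presses on something with over 40 N, if the wrist force passes 120 N, or if a joint passes its speed limit or range.

## Working session

There is one attempt and no reset: what is moved stays moved. The work goes in short steps, Python scripts to look and compute and a tool call to move; the robot and the scene stay as the last step left them, time stands still between calls to the robot, and variables do not carry over. Pictures are saved under pics/ and viewed, at most 14 in all, crops included, and the job is handed in when it is done.

Besides the shell and the picture viewer there is one more tool, called after ">>>" in YAML: its name, and indented under it one key for each argument. carry_out: Moves the arm, as the interface text tells. Its arguments: {"type":"object","properties":{"rows":{"type":"array"},"newtons":{"type":"number"}},"required":["rows"]}

```bash
mkdir -p pics; ls
cat > h.py <<'E'
import numpy as np, cv2
from plant import r
from scipy.spatial.transform import Rotation as R
def snap(n,f):
    s=r.snapshot(n); cv2.imwrite('pics/'+f,s['image'][:,:,::-1]); np.savez('pics/'+f+'.npz',**{k:np.array(v) for k,v in s.items()}); return s
def px2w(f,u,v,z):
    s=np.load('pics/'+f+'.npz'); d=np.array([(u-s['cx'])/s['fx'],-(v-s['cy'])/s['fy'],-1.]); P=s['pose']
    d=P[:3,:3]@d; o=P[:3,3]; return o+d*(z-o[2])/d[2]
def w2px(f,p):
    s=np.load('pics/'+f+'.npz'); P=s['pose']; c=P[:3,:3].T@(np.array(p)-P[:3,3]); return np.array([s['cx']+s['fx']*c[0]/-c[2], s['cy']-s['fy']*c[1]/-c[2]])
E
python3 - <<'E'
from h import *
print(r.get_state())
for n in('scene','top','wrist'):
    s=snap(n,n+'0.png'); print(n,{k:v for k,v in s.items() if k!='image'})
E
```

```text
pics
{'clock': 0.0, 'q': array([ 1.25679659,  0.68998435, -0.19449129,  1.56635294,  0.1572783 ,
        0.90249722, -0.21507971]), 'qd': array([ 1.70665576e-03,  2.51843767e-04,  6.28371396e-05,  7.93736844e-04,
        3.78977776e-04, -9.05459693e-04,  3.06537927e-04]), 'joint_torque': array([ 3.07451510e-04, -5.27555430e+01, -1.26709610e+00, -1.53427076e+01,
       -5.27381455e-02,  6.49214722e-03,  1.75935111e-04]), 'tool_pos': array([ 0.21273177, -0.58696208,  0.21790689]), 'eef_rot': array([ 9.84910589e-01,  1.73061472e-01, -2.25200104e-04, -8.99225947e-04]), 'contact_force': array([-0.09512101, -0.28256499, -0.60519807]), 'moment': array([ 0.0105707 , -0.01126253,  0.01352084]), 'finger_force': 0.0, 'opening': 0.997924012214774}
scene {'fx': 446.223038004415, 'fy': 446.223038004415, 'cx': 316.50735037385846, 'cy': 240.03753276309598, 'pose': array([[ 0.70986044, -0.45661378,  0.53628538,  1.13454975],
       [ 0.70403716,  0.43757985, -0.55933492, -0.67647592],
       [ 0.02073236,  0.77461457,  0.63209369,  0.87222086],
       [ 0.        ,  0.        ,  0.        ,  1.        ]])}
top {'fx': 493.92045077237714, 'fy': 493.92045077237714, 'cx': 323.8418468736727, 'cy': 244.60606328953955, 'pose': array([[-0.0219987 ,  0.98244728, -0.18523878,  0.25211463],
       [-0.99972946, -0.0230171 , -0.00334887,  0.02600557],
       [-0.00755375,  0.18511499,  0.98268783,  1.30728365],
       [ 0.        ,  0.        ,  0.        ,  1.        ]])}
wrist {'fx': 381.23891376820734, 'fy': 381.23891376820734, 'cx': 315.11414073698177, 'cy': 239.31893753494097, 'pose': array([[ 0.34211036,  0.88859941,  0.30553493,  0.29189366],
       [-0.93965916,  0.32389189,  0.1101576 , -0.55854083],
       [-0.00107431, -0.32478476,  0.94578735,  0.38477427],
       [ 0.        ,  0.        ,  0.        ,  1.        ]])}
```

View pics/top0.png

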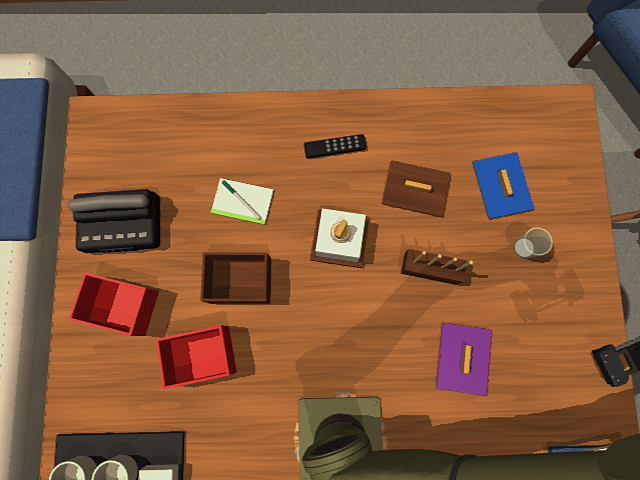

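View pics/scene0.png

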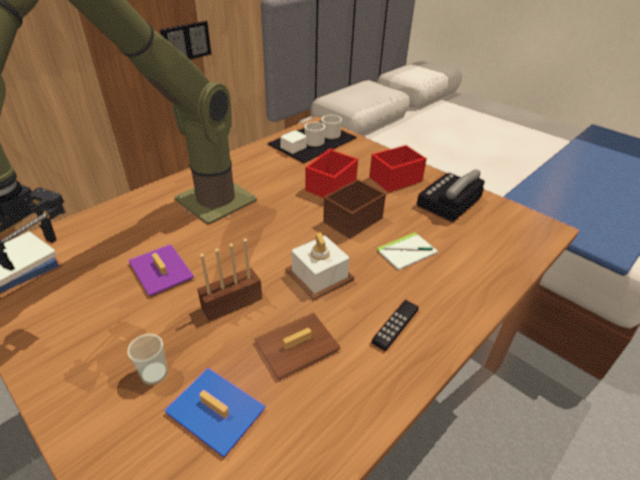

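The top view shows the diffuser near (341,235), the brown lid at (417,188), the stand at (438,267) with four reeds, and the brown box at (236,278). I'll enlarge this area.

Run:
```python
import cv2
i=cv2.imread('pics/top0.png'); j=cv2.imread('pics/scene0.png')
cv2.imwrite('pics/c1.png',cv2.resize(i[200:290,300:420+70][:, :],None,fx=4.2,fy=4.2,interpolation=3))
a=cv2.resize(i[155:280,300:490],None,fx=4.2,fy=4.2,interpolation=3)
cv2.imwrite('pics/c1.png',a)
b=cv2.resize(j[170:370,190:390],None,fx=3,fy=3,interpolation=3)
cv2.imwrite('pics/c2.png',b)
```

```text
(no output)
```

View pics/c1.png

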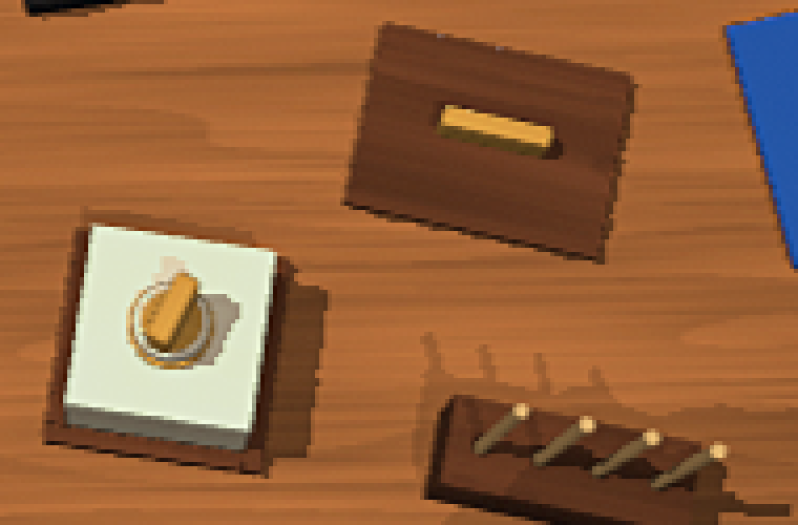

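View pics/c2.png

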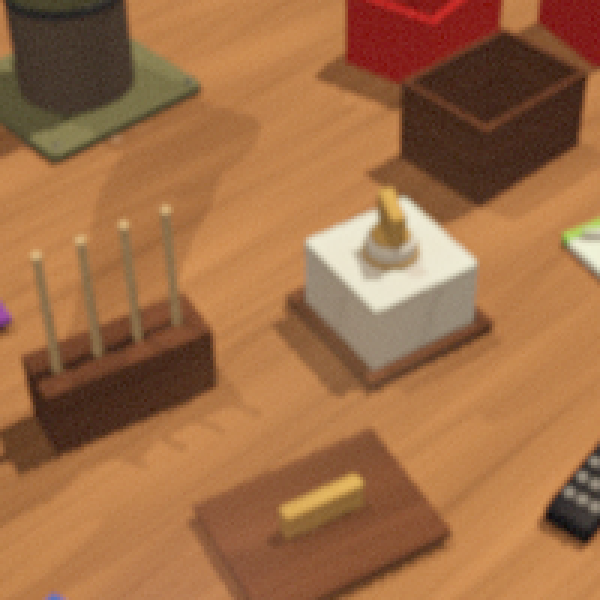

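Run:
```python
from h import *
c=lambda u,v,z: px2w('top0.png',300+u/4.2-.4,155+v/4.2-.4,z)
def show(n,pts,z):
    P=np.array([c(u,v,z) for u,v in pts]); print(n,P[:,:2].round(4).tolist(),'mean',P.mean(0).round(4)); return P
def yaws(P):
    for i in range(len(P)):
        d=P[(i+1)%len(P)]-P[i]; print('   ',round(np.hypot(*d[:2]),4),round(np.degrees(np.arctan2(d[1],d[0])),1))
yaws(show('diff',[(91,224),(277,252),(248,432),(66,405)],.082))
yaws(show('lid',[(385,22),(634,77),(603,263),(345,205)],.016))
yaws(show('reeds',[(521,411),(587,425),(652,438),(718,452)],.192))
yaws(show('handle',[(443,105),(553,125),(551,145),(439,122)],.044))
P=np.array([px2w('top0.png',u,v,.098) for u,v in [(202,253),(270,253),(270,302),(202,304)]]);print('box',P.mean(0));yaws(P)
show('head',[(183,300)],.139)
```

```text
diff [[0.5788, 0.0347], [0.5585, -0.078], [0.4482, -0.0565], [0.4671, 0.052]] mean [ 0.5131 -0.0119  0.082 ]
    0.1144 -100.2
    0.1124 169.0
    0.1101 80.1
    0.113 -8.8
lid [[0.728, -0.1599], [0.6865, -0.3198], [0.5628, -0.2914], [0.605, -0.1284]] mean [ 0.6456 -0.2249  0.016 ]
    0.1652 -104.6
    0.1269 167.1
    0.1684 75.5
    0.127 -14.4
reeds [[0.4387, -0.198], [0.4302, -0.2334], [0.4222, -0.2682], [0.4137, -0.3033]] mean [ 0.4262 -0.2507  0.192 ]
    0.0364 -103.6
    0.0357 -102.9
    0.0362 -103.6
    0.1082 76.6
handle [[0.6614, -0.19], [0.6465, -0.2589], [0.6334, -0.2568], [0.6503, -0.1869]] mean [ 0.6479 -0.2232  0.044 ]
    0.0704 -102.2
    0.0133 171.0
    0.0719 76.4
    0.0116 -15.6
box [0.40202863 0.24834513 0.098     ]
    0.1693 -91.3
    0.1213 179.9
    0.1661 90.4
    0.1264 1.4
head [[0.517, -0.0179]] mean [ 0.517  -0.0179  0.139 ]
```

```bash
cat >> h.py <<'E'
def go(*goals):
    """print rows (shift cm, turn deg) from the present pose to goals (x,y,z,yaw deg of tool x)"""
    s=r.get_state(); M=R.from_quat(s['eef_rot'])
    for x,y,z,yaw in goals:
        c,q=np.cos(np.radians(yaw)),np.sin(np.radians(yaw))
        G=R.from_matrix(np.array([[c,q,0],[q,-c,0],[0,0,-1.]]))
        print((M.inv().apply(np.array([x,y,z])-s['tool_pos'])*100).round(2).tolist(),np.degrees((M.inv()*G).as_rotvec()).round(2).tolist())
def st():
    s=r.get_state(); X=R.from_quat(s['eef_rot']).as_matrix()
    print(round(s['clock'],2),s['tool_pos'].round(4),'yaw',round(np.degrees(np.arctan2(X[1,0],X[0,0])),1),'F',s['contact_force'].round(1),'M',s['moment'].round(2),'open',round(s['opening'],3),'ff',round(s['finger_force'],1),'q',s['q'].round(2))
E
python3 -c "
from h import *
go((.213,-.588,.30,20),(.515,-.017,.30,-25))"
```

```text
[-0.01, 0.08, -8.19] [-0.08, 0.0, -0.07]
[47.84, -43.31, -8.13] [-0.07, 0.03, 44.93]
```

>>> carry_out:
  rows:
    - [[0,0,-5],[0,0,0],0]
    - [[0,0,-8],[0,0,0],0]
    - [[4,-3.6,-8],[0,0,4],0]
    - [[8,-7.2,-8],[0,0,8],0]
    - [[12,-10.8,-8],[0,0,12],0]
    - [[16,-14.4,-8],[0,0,16],0]
    - [[20,-18,-8],[0,0,20],0]
    - [[24,-21.6,-8],[0,0,24],0]
    - [[28,-25.2,-8],[0,0,28],0]
    - [[32,-28.8,-8],[0,0,32],0]
    - [[36,-32.4,-8],[0,0,36],0]
    - [[40,-36,-8],[0,0,40],0]

```text
clock: 1.35
tool_pos: [0.4489, -0.1446, 0.2987]
eef_rot: [0.984, -0.176, 0.0, 0.0]
contact_force: [1.0, -0.2, 0.7]
opening: 1.001
finger_force: 0.0
```

>>> carry_out:
  rows:
    - [[3,-3,0],[0,0,2],0]
    - [[3,-3,0],[0,0,2],0]
    - [[3,-3,0],[0,0,2],0]
    - [[3,-3,0],[0,0,2],0]

```text
clock: 1.75
tool_pos: [0.4857, -0.1296, 0.2984]
eef_rot: [0.981, -0.192, -0.001, 0.0]
contact_force: [-0.6, -0.4, -0.7]
opening: 1.002
finger_force: 0.0
```

```bash
python3 -c "
from h import *
st(); go((.515,-.017,.30,-25)); snap('wrist','w1.png')"
```

```text
1.75 [ 0.4857 -0.1296  0.2984] yaw -22.2 F [-0.6 -0.4 -0.7] M [ 0.08  0.04 -0.01] open 1.002 ff 0.0 q [ 0.21  0.42 -0.07  1.82  0.04  0.9  -1.83]
[-1.54, -11.54, -0.17] [0.06, 0.07, 2.84]
```

>>> carry_out:
  rows:
    - [[-0.5,-4,0],[0,0,1],0]
    - [[-1,-8,0],[0,0,2],0]
    - [[-1.5,-11.5,0],[0,0,2.8],0]
    - [[-1.5,-11.5,0],[0,0,2.8],0]
    - [[-1.5,-11.5,0],[0,0,2.8],0]

```text
clock: 2.3
tool_pos: [0.5156, -0.0171, 0.2987]
eef_rot: [0.977, -0.215, -0.0, 0.0]
contact_force: [-0.7, -0.7, -0.1]
opening: 0.997
finger_force: 0.0
```

```bash
python3 -c "
from h import *
st(); go((.515,-.017,.30,-25)); s=snap('wrist','w2.png')
print(w2px('w2.png',(.513,-.012,.1)))"
```

```text
2.3 [ 0.5156 -0.0171  0.2987] yaw -24.9 F [-0.7 -0.7 -0.1] M [0.01 0.02 0.02] open 0.997 ff 0.0 q [-0.01  0.44 -0.07  1.78  0.04  0.92 -2.1 ]
[-0.06, 0.01, -0.13] [0.05, 0.01, 0.12]
[310.48343613 204.12308805]
```

View pics/w2.png

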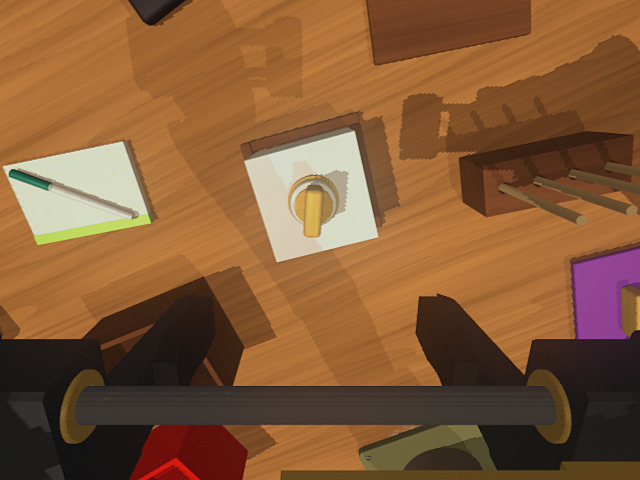

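The wrist view shows the head top's ends at about (312.5,237) and (315,186), almost in line with the tool's x.

```bash
python3 -c "
from h import *
a=px2w('w2.png',312.5,237,.139);b=px2w('w2.png',315,186,.139);print(a,b,(a+b)/2,np.hypot(*(b-a)[:2]),np.degrees(np.arctan2(*(b-a)[1::-1])))
P=[px2w('w2.png',u,v,.082) for u,v in [(244,161),(354,129),(379,236),(276,262)]];print(np.mean(P,0));
for i in range(4): d=P[(i+1)%4]-P[i];print(np.hypot(*d[:2]),np.degrees(np.arctan2(d[1],d[0])))
print(r.grip_point_offset)
"
```

```text
[ 0.49307873 -0.00513635  0.139     ] [ 0.53432095 -0.02668678  0.139     ] [ 0.51369984 -0.01591157  0.139     ] 0.04653322454378001 -27.588558696972246
[ 0.51230995 -0.01460266  0.082     ]
0.1124762526131565 -99.03825134147245
0.11321554177988012 170.6320198131318
0.11413074568251518 80.27471090097792
0.1118687514927677 -10.215209469245695
0.0187
```

```bash
python3 -c "
from h import *
go((.5135,-.0150,.165,-27.5),(.5135,-.0150,.111,-27.5))"
```

```text
[-0.32, -0.24, 13.37] [0.08, -0.0, 2.5]
[-0.32, -0.25, 18.77] [0.08, -0.0, 2.5]
```

>>> carry_out:
  rows:
    - [[-0.3,-0.25,3],[0,0,2.5],0]
    - [[-0.3,-0.25,7],[0,0,2.5],0]
    - [[-0.3,-0.25,11],[0,0,2.5],0]
    - [[-0.3,-0.25,14],[0,0,2.5],0]
    - [[-0.3,-0.25,16],[0,0,2.5],0]
    - [[-0.3,-0.25,17.5],[0,0,2.5],0]
    - [[-0.3,-0.25,18.7],[0,0,2.5],0]
    - [[-0.3,-0.25,18.7],[0,0,2.5],0]
    - [[-0.3,-0.25,18.7],[0,0,2.5],0]

```text
clock: 3.25
tool_pos: [0.5147, -0.0138, 0.1121]
eef_rot: [0.971, -0.237, 0.0, 0.0]
contact_force: [0.5, 0.0, -0.5]
opening: 0.999
finger_force: 0.0
```

>>> carry_out:
  rows:
    - [[0,0,0],[0,0,0],0.5]
    - [[0,0,0],[0,0,0],0.7]
    - [[0,0,0],[0,0,0],0.8]
    - [[0,0,0],[0,0,0],0.9]
    - [[0,0,0],[0,0,0],1]
    - [[0,0,0],[0,0,0],1]
    - [[0,0,0],[0,0,0],1]
  newtons: 20

```text
clock: 3.95
tool_pos: [0.5145, -0.0128, 0.1117]
eef_rot: [0.972, -0.237, -0.0, 0.0]
contact_force: [0.3, 0.7, 0.8]
opening: 0.389
finger_force: 0.0
```

```bash
python3 -c "
from h import *
st()"
```

```text
3.95 [ 0.5145 -0.0128  0.1117] yaw -27.4 F [0.3 0.7 0.8] M [0.02 0.03 0.03] open 0.389 ff 0.0 q [-0.04  0.72 -0.04  2.    0.06  0.43 -2.18]
```

>>> carry_out:
  rows:
    - [[0,0,0],[0,0,0],1]
    - [[0,0,0],[0,0,0],1]
    - [[0,0,0],[0,0,0],1]
    - [[0,0,0],[0,0,0],1]
    - [[0,0,0],[0,0,0],1]
    - [[0,0,0],[0,0,0],1]

```text
clock: 4.55
tool_pos: [0.514, -0.0135, 0.1116]
eef_rot: [0.972, -0.237, -0.0, 0.001]
contact_force: [-1.4, -3.0, 1.3]
opening: 0.173
finger_force: 20.0
```

```bash
python3 -c "
from h import *
st()"
```

```text
4.55 [ 0.514  -0.0135  0.1116] yaw -27.4 F [-1.4 -3.   1.3] M [-0.63  0.3   0.15] open 0.173 ff 20.0 q [-0.04  0.72 -0.04  2.    0.06  0.43 -2.18]
```

>>> carry_out:
  rows:
    - [[0,0.09,0],[0,0,0],1]
    - [[0,0.09,0],[0,0,0],1]
    - [[0,0.09,-0.05],[0,0,0],1]
    - [[0,0.09,-0.1],[0,0,0],1]
    - [[0,0.09,-0.1],[0,0,0],1]
    - [[0,0.09,-0.1],[0,0,0],1]
  newtons: 60

```text
clock: 5.15
tool_pos: [0.5136, -0.0135, 0.112]
eef_rot: [0.972, -0.237, -0.001, 0.0]
contact_force: [-0.1, -2.0, -13.6]
opening: 0.173
finger_force: 59.9
```

```bash
python3 -c "
from h import *
st()"
```

```text
5.15 [ 0.5136 -0.0135  0.112 ] yaw -27.4 F [ -0.1  -2.  -13.6] M [-0.17 -0.07  0.06] open 0.173 ff 59.9 q [-0.04  0.72 -0.04  2.    0.06  0.43 -2.18]
```

>>> carry_out:
  rows:
    - [[0,0,0.04],[0,0,-3],1]
    - [[0,0,0.03],[0,0,-8],1]
    - [[0,0,0.01],[0,0,-14],1]
    - [[0,0,-0.01],[0,0,-20],1]

```text
clock: 5.55
tool_pos: [0.5143, -0.013, 0.1129]
eef_rot: [0.998, -0.062, 0.0, -0.0]
contact_force: [0.7, 0.7, -9.3]
opening: 0.17
finger_force: 60.0
```

```bash
python3 -c "
from h import *
st()"
```

```text
5.55 [ 0.5143 -0.013   0.1129] yaw -7.2 F [ 0.7  0.7 -9.3] M [-0.05 -0.12 -0.19] open 0.17 ff 60.0 q [ 0.02  0.71 -0.13  1.99  0.2   0.44 -1.96]
```

>>> carry_out:
  rows:
    - [[0,0,-0.025],[0,0,-7],1]
    - [[0,0,-0.05],[0,0,-14],1]
    - [[0,0,-0.075],[0,0,-21],1]
    - [[0,0,-0.1],[0,0,-28],1]
    - [[0,0,-0.125],[0,0,-35],1]
    - [[0,0,-0.15],[0,0,-42],1]

```text
clock: 6.15
tool_pos: [0.5139, -0.0122, 0.1146]
eef_rot: [0.954, 0.3, 0.0, -0.001]
contact_force: [-0.4, 2.7, -6.5]
opening: 0.17
finger_force: 60.0
```

```bash
python3 -c "
from h import *
st()"
```

```text
6.15 [ 0.5139 -0.0122  0.1146] yaw 34.9 F [-0.4  2.7 -6.5] M [ 0.55  0.3  -0.14] open 0.17 ff 60.0 q [ 0.14  0.72 -0.33  1.99  0.46  0.5  -1.48]
```

>>> carry_out:
  rows:
    - [[0,0,-0.03],[0,0,-7],1]
    - [[0,0,-0.06],[0,0,-14],1]
    - [[0,0,-0.09],[0,0,-21],1]
    - [[0,0,-0.115],[0,0,-26],1]
    - [[0,0,-0.115],[0,0,-26],1]
    - [[0,0,-0.12],[0,0,-22],1]
    - [[0,0,-0.15],[0,0,-15],1]
    - [[0,0,-0.18],[0,0,-8],1]
    - [[0,0,-0.21],[0,0,-1],1]
    - [[0,0,-0.24],[0,0,6],1]
    - [[0,0,-0.27],[0,0,13],1]
    - [[0,0,-0.3],[0,0,20],1]

```text
clock: 7.35
tool_pos: [0.5142, -0.0128, 0.1175]
eef_rot: [0.992, 0.124, 0.0, -0.0]
contact_force: [-0.4, 1.8, -8.2]
opening: 0.169
finger_force: 60.0
```

```bash
python3 -c "
from h import *
st()"
```

```text
7.35 [ 0.5142 -0.0128  0.1175] yaw 14.3 F [-0.4  1.8 -8.2] M [0.43 0.14 0.14] open 0.169 ff 60.0 q [ 0.08  0.71 -0.24  1.99  0.34  0.48 -1.72]
```

>>> carry_out:
  rows:
    - [[0,0,-0.03],[0,0,7],1]
    - [[0,0,-0.06],[0,0,14],1]
    - [[0,0,-0.09],[0,0,21],1]
    - [[0,0,-0.12],[0,0,28],1]
    - [[0,0,-0.14],[0,0,34],1]
    - [[0,0,-0.14],[0,0,34],1]
    - [[0,0,-0.15],[0,0,30],1]
    - [[0,0,-0.18],[0,0,23],1]
    - [[0,0,-0.21],[0,0,16],1]
    - [[0,0,-0.24],[0,0,9],1]
    - [[0,0,-0.27],[0,0,2],1]
    - [[0,0,-0.3],[0,0,-5],1]

```text
clock: 8.55
tool_pos: [0.5143, -0.0127, 0.1205]
eef_rot: [0.985, 0.173, 0.0, -0.001]
contact_force: [-1.2, 2.6, -8.3]
opening: 0.167
finger_force: 60.0
```

>>> carry_out:
  rows:
    - [[0,0,-0.03],[0,0,-7],1]
    - [[0,0,-0.06],[0,0,-14],1]
    - [[0,0,-0.09],[0,0,-21],1]
    - [[0,0,-0.12],[0,0,-28],1]
    - [[0,0,-0.15],[0,0,-35],1]
    - [[0,0,-0.18],[0,0,-42],1]
    - [[0,0,-0.18],[0,0,-42],1]

```text
clock: 9.25
tool_pos: [0.5134, -0.0124, 0.1221]
eef_rot: [0.858, 0.513, 0.0, -0.001]
contact_force: [-3.0, 3.3, -4.1]
opening: 0.175
finger_force: 60.0
```

```bash
python3 -c "
from h import *
st()"
```

```text
9.25 [ 0.5134 -0.0124  0.1221] yaw 61.8 F [-3.   3.3 -4.1] M [0.95 0.76 0.17] open 0.175 ff 60.0 q [ 0.23  0.73 -0.48  1.98  0.6   0.57 -1.15]
```

>>> carry_out:
  rows:
    - [[0.03,-0.05,-0.03],[0,0,0],1]
    - [[0.03,-0.08,-0.04],[0,0,4],1]
    - [[0.03,-0.08,-0.07],[0,0,11],1]
    - [[0.03,-0.08,-0.1],[0,0,18],1]
    - [[0.03,-0.08,-0.13],[0,0,25],1]
    - [[0.03,-0.08,-0.16],[0,0,32],1]

```text
clock: 9.85
tool_pos: [0.514, -0.0126, 0.1239]
eef_rot: [0.968, 0.253, 0.001, 0.0]
contact_force: [-1.8, 1.9, -5.8]
opening: 0.168
finger_force: 60.0
```

>>> carry_out:
  rows:
    - [[0,0,-0.03],[0,0,7],1]
    - [[0,0,-0.06],[0,0,14],1]
    - [[0,0,-0.09],[0,0,21],1]
    - [[0,0,-0.12],[0,0,28],1]
    - [[0,0,-0.15],[0,0,35],1]
    - [[0,0,-0.18],[0,0,42],1]

```text
clock: 10.45
tool_pos: [0.5148, -0.0134, 0.1262]
eef_rot: [0.994, -0.111, 0.001, 0.0]
contact_force: [0.5, -0.4, -6.5]
opening: 0.171
finger_force: 59.9
```

```bash
python3 -c "
from h import *
st();snap('scene','s1.png');i=cv2.imread('pics/s1.png');cv2.imwrite('pics/s1c.png',cv2.resize(i[190:310,260:380],None,fx=4,fy=4,interpolation=3))"
```

```text
10.45 [ 0.5148 -0.0134  0.1262] yaw -12.8 F [ 0.5 -0.4 -6.5] M [ 0.15 -0.02  0.08] open 0.171 ff 59.9 q [ 0.01  0.69 -0.12  1.99  0.17  0.47 -2.03]
```

View pics/s1c.png

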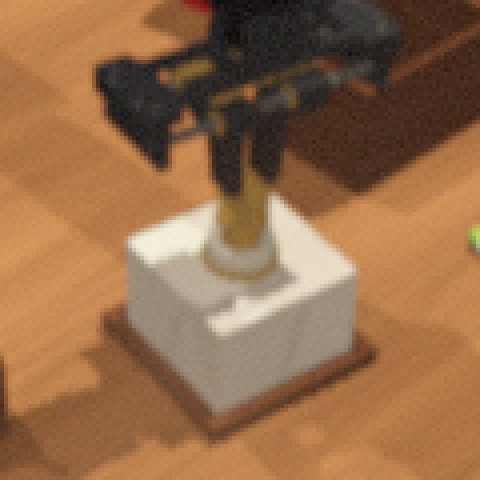

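The diffuser is still down in its holder and the stopper is rising, so I'll keep twisting.

>>> carry_out:
  rows:
    - [[0,0,-0.02],[0,0,4],1]
    - [[0,0,-0.03],[0,0,8],1]
    - [[0,0,-0.03],[0,0,8],1]
    - [[0,0,-0.05],[0,0,2],1]
    - [[0,0,-0.08],[0,0,-5],1]
    - [[0,0,-0.11],[0,0,-12],1]
    - [[0,0,-0.14],[0,0,-19],1]
    - [[0,0,-0.17],[0,0,-26],1]
    - [[0,0,-0.2],[0,0,-33],1]
    - [[0,0,-0.23],[0,0,-40],1]
    - [[0,0,-0.26],[0,0,-47],1]
    - [[0,0,-0.29],[0,0,-54],1]

```text
clock: 11.7
tool_pos: [0.5139, -0.0122, 0.1287]
eef_rot: [0.933, 0.359, 0.001, -0.0]
contact_force: [-2.3, 2.8, -5.4]
opening: 0.17
finger_force: 60.0
```

```bash
python3 -c "
from h import *
st()"
```

```text
11.7 [ 0.5139 -0.0122  0.1287] yaw 42.0 F [-2.3  2.8 -5.4] M [ 0.74  0.43 -0.12] open 0.17 ff 60.0 q [ 0.17  0.71 -0.39  1.98  0.49  0.55 -1.39]
```

>>> carry_out:
  rows:
    - [[0,0,-0.04],[0,0,-7],1]
    - [[0,0,-0.07],[0,0,-14],1]
    - [[0,0,-0.08],[0,0,-14],1]
    - [[0,0,-0.1],[0,0,-8],1]
    - [[0,0,-0.13],[0,0,-1],1]
    - [[0,0,-0.16],[0,0,6],1]
    - [[0,0,-0.19],[0,0,13],1]
    - [[0,0,-0.22],[0,0,20],1]
    - [[0,0,-0.25],[0,0,27],1]
    - [[0,0,-0.28],[0,0,34],1]
    - [[0,0,-0.31],[0,0,41],1]
    - [[0,0,-0.34],[0,0,48],1]

```text
clock: 12.9
tool_pos: [0.5147, -0.0133, 0.1322]
eef_rot: [0.998, -0.059, 0.001, 0.0]
contact_force: [0.0, 0.5, -4.6]
opening: 0.17
finger_force: 59.9
```

```bash
python3 -c "
from h import *
st()"
```

```text
12.9 [ 0.5147 -0.0133  0.1322] yaw -6.7 F [ 0.   0.5 -4.6] M [0.3  0.12 0.05] open 0.17 ff 59.9 q [ 0.03  0.68 -0.16  1.98  0.21  0.49 -1.97]
```

>>> carry_out:
  rows:
    - [[0,0,-0.04],[0,0,7],1]
    - [[0,0,-0.07],[0,0,13],1]
    - [[0,0,-0.08],[0,0,13],1]
    - [[0,0,-0.11],[0,0,7],1]
    - [[0,0,-0.14],[0,0,0],1]
    - [[0,0,-0.18],[0,0,-7],1]
    - [[0,0,-0.21],[0,0,-14],1]
    - [[0,0,-0.25],[0,0,-21],1]
    - [[0,0,-0.28],[0,0,-28],1]
    - [[0,0,-0.31],[0,0,-35],1]
    - [[0,0,-0.35],[0,0,-42],1]
    - [[0,0,-0.38],[0,0,-49],1]

```text
clock: 14.1
tool_pos: [0.5138, -0.0124, 0.1357]
eef_rot: [0.93, 0.366, 0.001, -0.0]
contact_force: [-1.2, 2.9, -4.7]
opening: 0.174
finger_force: 60.0
```

```bash
python3 -c "
from h import *
st()"
```

```text
14.1 [ 0.5138 -0.0124  0.1357] yaw 43.0 F [-1.2  2.9 -4.7] M [ 0.83  0.37 -0.12] open 0.174 ff 60.0 q [ 0.19  0.7  -0.41  1.97  0.49  0.57 -1.38]
```

>>> carry_out:
  rows:
    - [[0,0,-0.03],[0,0,-4],1]
    - [[0,0,-0.05],[0,0,-4],1]
    - [[0,0,-0.08],[0,0,3],1]
    - [[0,0,-0.12],[0,0,10],1]
    - [[0,0,-0.15],[0,0,17],1]
    - [[0,0,-0.19],[0,0,24],1]
    - [[0,0,-0.22],[0,0,31],1]
    - [[0,0,-0.25],[0,0,38],1]
    - [[0,0,-0.29],[0,0,45],1]
    - [[0,0,-0.33],[0,0,52],1]
    - [[0,0,-0.37],[0,0,59],1]
    - [[0,0,-0.41],[0,0,66],1]

```text
clock: 15.3
tool_pos: [0.5145, -0.0137, 0.1402]
eef_rot: [0.979, -0.206, 0.001, 0.0]
contact_force: [-0.1, -0.0, -4.4]
opening: 0.17
finger_force: 59.9
```

```bash
python3 -c "
from h import *
st()"
```

```text
15.3 [ 0.5145 -0.0137  0.1402] yaw -23.7 F [-0.1 -0.  -4.4] M [ 0.06 -0.05  0.01] open 0.17 ff 59.9 q [-0.01  0.67 -0.09  1.98  0.11  0.5  -2.16]
```

>>> carry_out:
  rows:
    - [[0,0,-0.08],[0,0,-5],1]
    - [[0,0,-0.16],[0,0,-10],1]
    - [[0,0,-0.24],[0,0,-5],1]
    - [[0,0,-0.32],[0,0,0],1]
    - [[0,0,-0.4],[0,0,0],1]
    - [[0,0,-0.5],[0,0,0],1]

```text
clock: 15.9
tool_pos: [0.514, -0.0134, 0.145]
eef_rot: [0.979, -0.202, 0.001, 0.0]
contact_force: [0.0, -0.0, -3.9]
opening: 0.172
finger_force: 59.9
```

```bash
python3 -c "
from h import *
st();go((.514,-.0135,.25,-24),(.402,.248,.25,-24))"
```

```text
15.9 [ 0.514  -0.0134  0.145 ] yaw -23.3 F [ 0.  -0.  -3.9] M [0.07 0.01 0.01] open 0.172 ff 59.9 q [-0.01  0.66 -0.09  1.97  0.11  0.51 -2.16]
[0.02, 0.01, -10.5] [0.03, -0.06, 0.71]
[-20.61, -19.58, -10.53] [0.03, -0.06, 0.71]
```

>>> carry_out:
  rows:
    - [[0,0,-1],[0,0,0],1]
    - [[0,0,-3],[0,0,0],1]
    - [[0,0,-6],[0,0,0],1]
    - [[0,0,-9],[0,0,0],1]
    - [[-1,-1,-10.5],[0,0,0],1]
    - [[-3,-3,-10.5],[0,0,-4],1]
    - [[-6,-5.8,-10.5],[0,0,-10],1]
    - [[-9,-8.7,-10.5],[0,0,-16],1]
    - [[-12,-11.6,-10.5],[0,0,-22],1]
    - [[-15,-14.5,-10.5],[0,0,-28],1]
    - [[-18,-17.2,-10.5],[0,0,-34],1]
    - [[-20,-19,-10.5],[0,0,-38],1]

```text
clock: 17.1
tool_pos: [0.4039, 0.2437, 0.2506]
eef_rot: [0.991, 0.131, 0.0, -0.001]
contact_force: [0.6, 0.4, -4.3]
opening: 0.17
finger_force: 59.9
```

```bash
python3 -c "
from h import *
st();go((.402,.248,.25,15));snap('top','t2.png');snap('scene','s2.png')
a=cv2.imread('pics/t2.png')[160:320,180:380];b=cv2.imread('pics/s2.png')[130:290,260:460]
cv2.imwrite('pics/m2.png',cv2.resize(np.hstack([a,b]),None,fx=2,fy=2,interpolation=3))"
```

```text
17.1 [0.4039 0.2437 0.2506] yaw 15.1 F [ 0.6  0.4 -4.3] M [-0.02  0.01 -0.  ] open 0.17 ff 59.9 q [-0.43  0.45 -0.31  1.97  0.2   0.75 -2.17]
[-0.07, -0.47, 0.06] [-0.08, -0.07, 0.08]
```

View pics/m2.png

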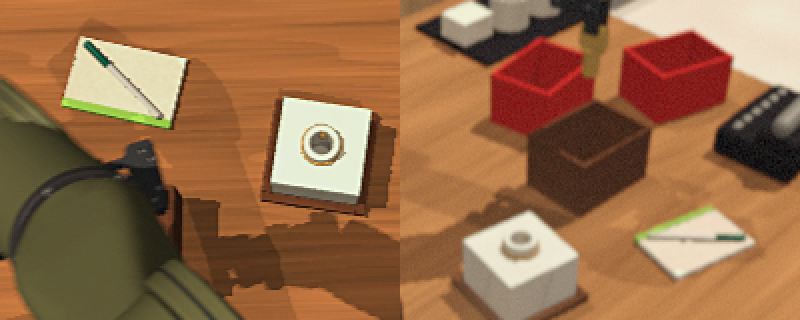

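```bash
python3 -c "
from h import *
f=lambda x,y: px2w('s2.png',260+(x-400)/2,130+y/2,.098)
P=[f(598,102),f(650,128),f(583,176),f(528,142)];print(np.round(P,3),np.mean(P,0))
print(px2w('t2.png',180+322/2-.25,160+143/2-.25,.1), px2w('s2.png',260+120/2-.25,130+241/2-.25,.1))
go((.402,.246,.12,15),(.402,.246,.065,15))"
```

```text
[[0.358 0.328 0.098]
 [0.465 0.328 0.098]
 [0.477 0.155 0.098]
 [0.36  0.16  0.098]] [0.41506551 0.24283224 0.098     ]
[ 0.51266171 -0.01287775  0.1       ] [ 0.51565616 -0.01745433  0.1       ]
[-0.14, -0.03, 13.07] [-0.2, -0.09, 0.2]
[-0.14, -0.01, 18.57] [-0.2, -0.09, 0.2]
```

>>> carry_out:
  rows:
    - [[0,0,2],[0,0,0],1]
    - [[0,0,5],[0,0,0],1]
    - [[0,0,8],[0,0,0],1]
    - [[0,0,11],[0,0,0],1]
    - [[0,0,13.5],[0,0,0],1]
    - [[0,0,15.5],[0,0,0],1]
    - [[0,0,17],[0,0,0],1]
    - [[0,0,18],[0,0,0],1]
    - [[0,0,18.6],[0,0,0],1]
    - [[0,0,18.8],[0,0,0],1]
    - [[0,0,18.8],[0,0,0],1]

```text
clock: 18.3
tool_pos: [0.4058, 0.2408, 0.062]
eef_rot: [0.992, 0.127, 0.0, -0.0]
contact_force: [0.7, -0.5, -3.2]
opening: 0.17
finger_force: 59.9
```

>>> carry_out:
  rows:
    - [[0,0,0.1],[0,0,0],1]
    - [[0,0,0.2],[0,0,0],1]
    - [[0,0,0.3],[0,0,0],1]
    - [[0,0,0.3],[0,0,0],1]

```text
clock: 18.7
tool_pos: [0.4054, 0.2407, 0.0588]
eef_rot: [0.992, 0.127, 0.0, 0.0]
contact_force: [-0.3, 0.1, -4.5]
opening: 0.175
finger_force: 59.9
```

```bash
python3 -c "
from h import *
st()"
```

```text
18.7 [0.4054 0.2407 0.0588] yaw 14.6 F [-0.3  0.1 -4.5] M [-0.01 -0.02 -0.05] open 0.175 ff 59.9 q [-0.56  0.79 -0.11  2.15  0.37  0.22 -2.32]
```

>>> carry_out:
  rows:
    - [[0,0,0.1],[0,0,0],1]
    - [[0,0,0.1],[0,0,0],1]

```text
clock: 18.9
tool_pos: [0.4054, 0.2407, 0.0576]
eef_rot: [0.992, 0.127, 0.0, 0.0]
contact_force: [0.5, -0.1, -4.4]
opening: 0.168
finger_force: 59.9
```

>>> carry_out:
  rows:
    - [[0,0,0.1],[0,0,0],1]
    - [[0,0,0.1],[0,0,0],1]

```text
clock: 19.1
tool_pos: [0.4055, 0.2408, 0.0574]
eef_rot: [0.992, 0.127, 0.0, -0.0]
contact_force: [-0.6, -1.3, 6.4]
opening: 0.168
finger_force: 60.0
```

>>> carry_out:
  rows:
    - [[0,0,-0.05],[0,0,0],0.8]
    - [[0,0,-0.05],[0,0,0],0.7]
    - [[0,0,-0.05],[0,0,0],0.6]
    - [[0,0,-0.05],[0,0,0],0.55]
    - [[0,0,-0.05],[0,0,0],0.55]
    - [[0,0,-1],[0,0,0],0.55]
    - [[0,0,-4],[0,0,0],0.55]
    - [[0,0,-8],[0,0,0],0.55]
    - [[0,0,-12],[0,0,0],0.55]
    - [[0,0,-16],[0,0,0],0.55]
    - [[0,0,-20],[0,0,0],0.55]
    - [[0,0,-24],[0,0,0],0.55]
  newtons: 20

```text
clock: 20.3
tool_pos: [0.4047, 0.2403, 0.2991]
eef_rot: [0.992, 0.127, 0.0, 0.0]
contact_force: [0.7, 0.2, -0.5]
opening: 0.451
finger_force: 0.0
```

```bash
python3 -c "
from h import *
st();go((.32,-.2,.30,-13.5),(.426,-.251,.30,-13.5));snap('wrist','w3.png')"
```

```text
20.3 [0.4047 0.2403 0.2991] yaw 14.6 F [ 0.7  0.2 -0.5] M [ 0.06 -0.07 -0.03] open 0.451 ff 0.0 q [-0.39  0.39 -0.35  1.9   0.17  0.88 -2.14]
[-19.32, 40.46, -0.09] [-0.0, -0.02, 28.14]
[-10.35, 48.07, -0.09] [-0.0, -0.02, 28.14]
```

View pics/w3.png

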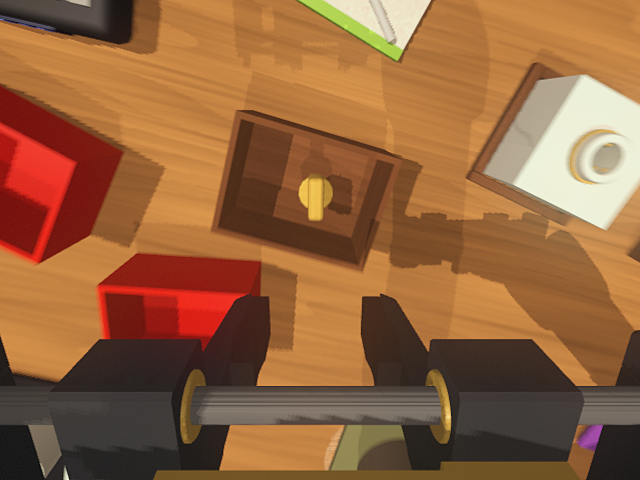

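Stopper is standing upright in the box. Box rim corners are at (238,110), (402,156), (361,270), (212,231). Next come the reeds, starting with their lean.

```bash
python3 -c "
from h import *
c=lambda u,v,z: px2w('top0.png',300+u/4.2-.4,155+v/4.2-.4,z)
for t,b in zip([(521,411),(587,425),(652,438),(718,452)],[(480,452),(540,463),(597,472),(657,487)]):
  T=c(*t,.192);B=c(*b,.07);print(T.round(4),B.round(4),(T-B).round(4)[:2], 'at .16',(B+(T-B)*.09/.122).round(4))
P=[px2w('w3.png',u,v,.098) for u,v in [(238,110),(402,156),(361,270),(212,231)]];print(np.mean(P,0))
for i in range(4): d=P[(i+1)%4]-P[i];print(np.hypot(*d[:2]),np.degrees(np.arctan2(d[1],d[0])))
go((.34,-.05,.30,45),(.34,-.22,.30,76.5),(.4265,-.2507,.30,76.5))
"
```

```text
[ 0.4387 -0.198   0.192 ] [ 0.4347 -0.1964  0.07  ] [ 0.004  -0.0016] at .16 [ 0.4377 -0.1976  0.16  ]
[ 0.4302 -0.2334  0.192 ] [ 0.4272 -0.2321  0.07  ] [ 0.003  -0.0013] at .16 [ 0.4294 -0.233   0.16  ]
[ 0.4222 -0.2682  0.192 ] [ 0.4209 -0.2659  0.07  ] [ 0.0013 -0.0023] at .16 [ 0.4219 -0.2676  0.16  ]
[ 0.4137 -0.3033  0.192 ] [ 0.4111 -0.3012  0.07  ] [ 0.0027 -0.0021] at .16 [ 0.413  -0.3028  0.16  ]
[0.40559943 0.25161521 0.098     ]
0.15844362504415957 -90.42036286996051
0.12254681270771517 178.4399816632053
0.15849011507194302 88.97757884533016
0.12088254600756838 -1.5936025579530249
[-13.94, 26.63, 0.23] [-0.05, -0.68, -30.38]
[-18.24, 43.08, 0.11] [0.15, -0.7, -61.88]
[-10.64, 48.23, 0.18] [0.15, -0.7, -61.88]
```

>>> carry_out:
  rows:
    - [[-1.5,4,0],[0,0,-5],0.6]
    - [[-3,8,0],[0,0,-11],0.6]
    - [[-4,12,0],[0,0,-17],0.6]
    - [[-5,16,0],[0,0,-23],0.6]
    - [[-6,20,0],[0,0,-29],0.6]
    - [[-7,24,0],[0,0,-35],0.6]
    - [[-8,28,0],[0,0,-41],0.6]
    - [[-8,32,0],[0,0,-47],0.6]
    - [[-8,36,0],[0,0,-53],0.6]
    - [[-8,40,0],[0,0,-59],0.6]
    - [[-8,42.5,0],[0,0,-62],0.6]
    - [[-8,42.5,0],[0,0,-62],0.6]

```text
clock: 21.55
tool_pos: [0.435, -0.1947, 0.2965]
eef_rot: [0.787, 0.618, -0.0, 0.001]
contact_force: [-0.5, -0.4, -0.3]
opening: 0.398
finger_force: 0.0
```

```bash
python3 -c "
from h import *
st();go((.4377,-.1976,.25,76.5),(.4377,-.1976,.142,76.5));snap('wrist','w4.png')
for p in [(.4377,-.1976,.192),(.4294,-.233,.192)]: print(w2px('w4.png',p))"
```

```text
21.55 [ 0.435  -0.1947  0.2965] yaw 76.3 F [-0.5 -0.4 -0.3] M [ 0.02 -0.03  0.01] open 0.398 ff 0.0 q [ 0.69  0.43 -0.53  1.88  0.27  0.91 -0.22]
[-0.21, 0.33, 4.65] [0.02, 0.07, -0.23]
[-0.2, 0.32, 15.45] [0.02, 0.07, -0.23]
[320.1970563  230.81819904]
[320.37073896 275.34801322]
```

View pics/w4.png

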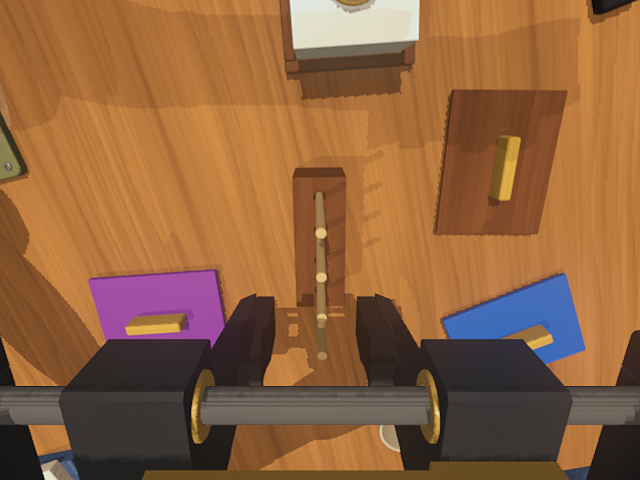

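The reed tops at (321,232), (321,277), (322,318) and (322,355) match my predictions. I'll pick the first.

>>> carry_out:
  rows:
    - [[-0.2,0.3,3],[0,0,0],0.6]
    - [[-0.2,0.3,7],[0,0,0],0.6]
    - [[-0.2,0.3,11],[0,0,0],0.6]
    - [[-0.2,0.3,14],[0,0,0],0.6]
    - [[-0.2,0.3,15.4],[0,0,0],0.6]
    - [[-0.2,0.3,15.4],[0,0,0],0.7]
    - [[-0.2,0.3,15.4],[0,0,0],0.8]
    - [[-0.2,0.3,15.4],[0,0,0],0.9]
    - [[-0.2,0.3,15.4],[0,0,0],1]
    - [[-0.2,0.3,15.4],[0,0,0],1]
    - [[-0.2,0.3,15.4],[0,0,0],1]
    - [[-0.2,0.3,15.4],[0,0,0],1]
  newtons: 12

```text
clock: 22.8
tool_pos: [0.4385, -0.1935, 0.1434]
eef_rot: [0.785, 0.62, 0.001, 0.001]
contact_force: [0.8, -0.5, 5.6]
opening: 0.086
finger_force: 12.0
```

```bash
python3 -c "
from h import *
st()"
```

```text
22.8 [ 0.4385 -0.1935  0.1434] yaw 76.6 F [ 0.8 -0.5  5.6] M [-0.08 -0.11  0.06] open 0.086 ff 12.0 q [ 0.56  0.65 -0.38  2.07  0.48  0.51 -0.41]
```

>>> carry_out:
  rows:
    - [[0,0,-2],[0,0,0],1]
    - [[0,0,-5],[0,0,0],1]
    - [[0,0,-8],[0,0,0],1]
    - [[0,0,-11],[0,0,0],1]
    - [[1,0.3,-12],[0,0,0],1]
    - [[4,0.7,-12],[0,0,0],1]
    - [[8,1.2,-12],[0,0,0],1]
    - [[12,1.8,-12],[0,0,0],1]
    - [[16,2.4,-12],[0,0,0],1]
    - [[18.5,3,-12],[0,0,0],1]
    - [[19.5,3,-12],[0,0,0],1]
    - [[19.5,3,-12],[0,0,0],1]

```text
clock: 24.0
tool_pos: [0.5116, -0.0091, 0.262]
eef_rot: [0.784, 0.621, -0.0, -0.001]
contact_force: [0.4, -0.9, -0.3]
opening: 0.081
finger_force: 12.0
```

```bash
python3 -c "
from h import *
st();st();snap('wrist','w5.png');snap('scene','s5.png');snap('top','t5.png');st()
a=cv2.imread('pics/w5.png')[90:400,200:440];b=cv2.imread('pics/s5.png')[130:285,260:380];c=cv2.imread('pics/t5.png')[150:305,280:400]
f=lambda i,k:cv2.resize(i,None,fx=k,fy=k,interpolation=3)
cv2.imwrite('pics/m5.png',np.hstack([f(a,1.1)[:341,:264],f(b,2.2)[:341,:264],f(c,2.2)[:341,:264]]))"
```

```text
24.0 [ 0.5116 -0.0091  0.262 ] yaw 76.8 F [ 0.4 -0.9 -0.3] M [-0.02 -0.1  -0.01] open 0.081 ff 12.0 q [ 0.26  0.52 -0.51  1.84  0.32  0.87 -0.64]
24.0 [ 0.5116 -0.0091  0.262 ] yaw 76.8 F [ 0.4 -0.9 -0.3] M [-0.02 -0.1  -0.01] open 0.081 ff 12.0 q [ 0.26  0.52 -0.51  1.84  0.32  0.87 -0.64]
24.15 [ 0.5111 -0.0126  0.2622] yaw 76.5 F [ 0.2 -0.6  0.6] M [-0.03 -0.09 -0.03] open 0.084 ff 12.0 q [ 0.26  0.52 -0.51  1.84  0.32  0.87 -0.64]
```

View pics/m5.png

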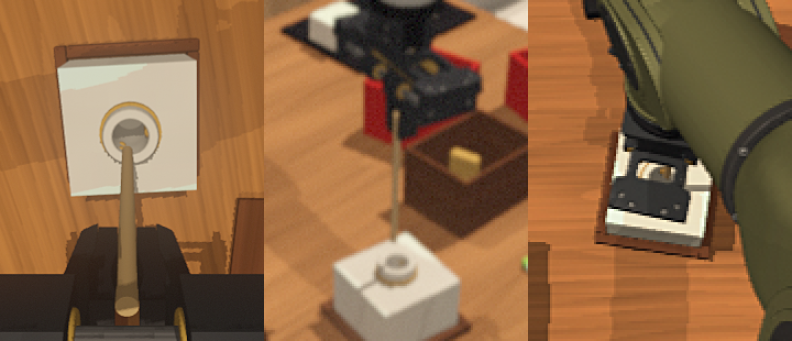

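```bash
python3 -c "
from h import *
t=px2w('w5.png',200+127/1.1,90+147/1.1,.133);m=px2w('w5.png',200+131/1.1,90+133/1.1,.1);print(t,m)
print('scene tip ray', px2w('s5.png',260+(395-264)/2.2,130+240/2.2,.131), 'mouth', px2w('s5.png',260+(398-264)/2.2,130+263/2.2,.1))
print(r.get_state()['tool_pos'])
go((.5135,-.0145,.262,76.5))"
```

```text
[ 0.51025113 -0.01263529  0.133     ] [ 0.51382284 -0.01145798  0.1       ]
scene tip ray [ 0.50844198 -0.01198979  0.131     ] mouth [ 0.51577476 -0.01315563  0.1       ]
[ 0.5111142  -0.01258269  0.26223326]
[-0.13, 0.28, 0.02] [-0.07, 0.11, -0.01]
```

>>> carry_out:
  rows:
    - [[-0.5,0.5,0],[0,0,0],1]
    - [[-0.5,0.5,1],[0,0,0],1]
    - [[-0.5,0.5,2.5],[0,0,0],1]
    - [[-0.5,0.5,4],[0,0,0],1]
    - [[-0.5,0.5,5.5],[0,0,0],1]
    - [[-0.5,0.5,7],[0,0,0],1]
    - [[-0.5,0.5,8.5],[0,0,0],1]
    - [[-0.5,0.5,10],[0,0,0],1]
    - [[-0.5,0.5,11],[0,0,0],1]
    - [[-0.5,0.5,11.5],[0,0,0],1]
    - [[-0.5,0.5,11.7],[0,0,0],1]
    - [[-0.5,0.5,11.7],[0,0,0],1]

```text
clock: 25.35
tool_pos: [0.5159, -0.0167, 0.1458]
eef_rot: [0.785, 0.62, 0.0, 0.0]
contact_force: [0.2, 0.8, 1.1]
opening: 0.08
finger_force: 12.0
```

>>> carry_out:
  rows:
    - [[0,0,0.1],[0,0,0],1]
    - [[0,0,0.2],[0,0,0],1]
    - [[0,0,0.2],[0,0,0],1]

```text
clock: 25.65
tool_pos: [0.5159, -0.0165, 0.1439]
eef_rot: [0.785, 0.62, 0.0, 0.0]
contact_force: [-0.6, 0.3, 0.0]
opening: 0.084
finger_force: 12.0
```

```bash
python3 -c "
from h import *
st()"
```

```text
25.65 [ 0.5159 -0.0165  0.1439] yaw 76.6 F [-0.6  0.3  0. ] M [-0.06 -0.05  0.01] open 0.084 ff 12.0 q [ 0.19  0.68 -0.4   1.96  0.46  0.59 -0.76]
```

Nearly at the bottom, so I'll press gently.

>>> carry_out:
  rows:
    - [[0,0,0.1],[0,0,0],1]
    - [[0,0,0.1],[0,0,0],1]

```text
clock: 25.85
tool_pos: [0.5166, -0.0163, 0.1434]
eef_rot: [0.785, 0.62, 0.001, 0.001]
contact_force: [-0.6, 0.6, 5.1]
opening: 0.084
finger_force: 12.0
```

>>> carry_out:
  rows:
    - [[0,0,0.1],[0,0,0],1]
    - [[0,0,0.1],[0,0,0],1]

```text
clock: 26.05
tool_pos: [0.5175, -0.0161, 0.1432]
eef_rot: [0.785, 0.62, 0.002, 0.001]
contact_force: [0.6, -0.5, 10.0]
opening: 0.084
finger_force: 12.0
```

>>> carry_out:
  rows:
    - [[0,0,-0.1],[0,0,0],1]
    - [[-0.4,0,-0.15],[0,0,0],1]
    - [[-0.4,0,-0.15],[0,0,0],0.8]
    - [[-0.4,0,-0.15],[0,0,0],0.7]
    - [[-0.4,0,-0.15],[0,0,0],0.6]
    - [[-0.4,0,-0.5],[0,0,0],0.6]
    - [[-0.4,0,-3],[0,0,0],0.6]
    - [[-0.4,0,-7],[0,0,0],0.6]
    - [[-0.4,0,-10],[0,0,0],0.6]
    - [[-0.4,0,-10],[0,0,0],0.6]
    - [[-0.4,0,-10],[0,0,0],0.6]

```text
clock: 27.15
tool_pos: [0.5148, -0.0206, 0.242]
eef_rot: [0.785, 0.62, 0.0, 0.0]
contact_force: [0.1, 0.4, -0.8]
opening: 0.403
finger_force: 0.0
```

```bash
python3 -c "
from h import *
st();snap('wrist','w6.png')
go((.4294,-.233,.242,76.5),(.4294,-.233,.1425,76.5))
a=cv2.imread('pics/w6.png')[60:400,180:460]
cv2.imwrite('pics/m6.png',cv2.resize(a,None,fx=1.5,fy=1.5))"
```

```text
27.15 [ 0.5148 -0.0206  0.242 ] yaw 76.6 F [ 0.1  0.4 -0.8] M [-0.06 -0.09 -0.02] open 0.403 ff 0.0 q [ 0.27  0.55 -0.5   1.86  0.35  0.83 -0.65]
[-22.62, -3.34, -0.07] [-0.06, 0.04, 0.12]
[-22.61, -3.32, 9.88] [-0.06, 0.04, 0.12]
```

View pics/m6.png

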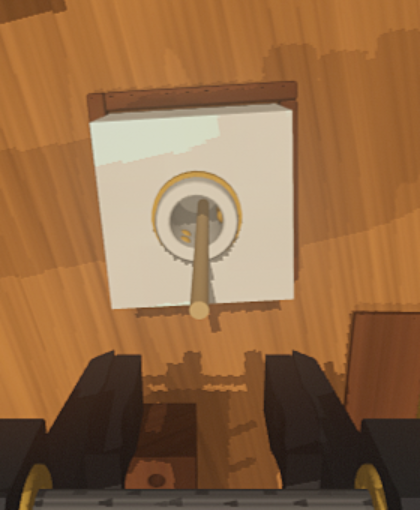

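Reed 1 is in and leans toward −tool x, with its top near (313,267). Now the second reed.

>>> carry_out:
  rows:
    - [[-2,0,-1.5],[0,0,0],0.6]
    - [[-6,-0.6,-1.5],[0,0,0],0.6]
    - [[-10,-1.4,-1.5],[0,0,0],0.6]
    - [[-14,-2,-1.5],[0,0,0],0.6]
    - [[-18,-2.7,-1.5],[0,0,0],0.6]
    - [[-21.5,-3.3,-1.5],[0,0,0],0.6]
    - [[-22.6,-3.3,-1.5],[0,0,0],0.6]
    - [[-22.6,-3.3,-1.5],[0,0,0],0.6]
    - [[-22.6,-3.3,2],[0,0,0],0.6]
    - [[-22.6,-3.3,6],[0,0,0],0.6]
    - [[-22.6,-3.3,9],[0,0,0],0.6]
    - [[-22.6,-3.3,9.9],[0,0,0],0.6]

```text
clock: 28.4
tool_pos: [0.4295, -0.2295, 0.14]
eef_rot: [0.783, 0.622, -0.001, -0.003]
contact_force: [-0.2, 0.0, 0.4]
opening: 0.4
finger_force: 0.0
```

>>> carry_out:
  rows:
    - [[0,0,0],[0,0,0],0.7]
    - [[0,0,0],[0,0,0],0.8]
    - [[0,0,0],[0,0,0],0.9]
    - [[0,0,0],[0,0,0],1]
    - [[0,0,0],[0,0,0],1]
    - [[0,0,0],[0,0,0],1]
    - [[0,0,0],[0,0,0],1]

```text
clock: 29.1
tool_pos: [0.4311, -0.233, 0.1434]
eef_rot: [0.785, 0.62, 0.0, 0.001]
contact_force: [0.5, 0.5, 6.4]
opening: 0.083
finger_force: 12.0
```

```bash
python3 -c "
from h import *
st();go((.514,-.0125,.262,76.5))"
```

```text
29.1 [ 0.4311 -0.233   0.1434] yaw 76.6 F [0.5 0.5 6.4] M [-0.06  0.01  0.01] open 0.083 ff 12.0 q [ 0.66  0.66 -0.41  2.04  0.49  0.54 -0.34]
[23.37, 2.98, -11.86] [0.11, 0.02, 0.12]
```

```bash
python3 -c "
from h import *
print(px2w('w6.png',180+200/1.5,60+311/1.5,.19),px2w('w6.png',180+201/1.5,60+240/1.5,.1))"
```

```text
[ 0.511193   -0.02913149  0.19      ] [ 0.51252935 -0.02461203  0.1       ]
```

>>> carry_out:
  rows:
    - [[0,0,-2],[0,0,0],1]
    - [[0,0,-5],[0,0,0],1]
    - [[0,0,-9],[0,0,0],1]
    - [[0,0,-13],[0,0,0],1]
    - [[0,0,-17],[0,0,0],1]
    - [[3,0.3,-19],[0,0,0],1]
    - [[7,0.8,-19],[0,0,0],1]
    - [[11,1.4,-19],[0,0,0],1]
    - [[15,2,-19],[0,0,0],1]
    - [[19,2.5,-19],[0,0,0],1]
    - [[22.5,3,-19],[0,0,0],1]
    - [[24,3,-19],[0,0,0],1]

```text
clock: 30.3
tool_pos: [0.5156, -0.0023, 0.3327]
eef_rot: [0.783, 0.622, 0.001, -0.001]
contact_force: [0.1, -0.5, 0.5]
opening: 0.085
finger_force: 12.0
```

>>> carry_out:
  rows:
    - [[0,0,0],[0,0,0],1]
    - [[0,0,0],[0,0,0],1]

```text
clock: 30.5
tool_pos: [0.5144, -0.0081, 0.3323]
eef_rot: [0.785, 0.619, -0.001, 0.0]
contact_force: [0.1, -0.5, 0.2]
opening: 0.075
finger_force: 12.0
```

```bash
python3 -c "
from h import *
st();go((.5155,-.0067,.262,76.5));snap('wrist','w7.png')
g=cv2.imread('pics/w7.png');cv2.imwrite('pics/m7.png',cv2.resize(g[60:440,180:460],None,fx=1.5,fy=1.5))"
```

```text
30.5 [ 0.5144 -0.0081  0.3323] yaw 76.5 F [ 0.1 -0.5  0.2] M [-0.05 -0.02 -0.  ] open 0.075 ff 12.0 q [ 0.31  0.45 -0.59  1.72  0.29  1.06 -0.61]
[0.17, 0.08, 7.03] [-0.05, 0.12, 0.04]
```

View pics/m7.png

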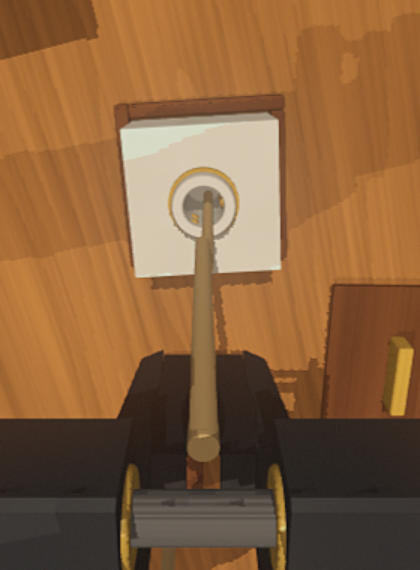

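```bash
python3 -c "
from h import *
print(px2w('w7.png',180+204/1.5,60+238/1.5,.201), px2w('w7.png',180+204/1.5,60+205/1.5,.1))
go((.5150,-.0065,.262,76.5),(.515,-.0065,.145,76.5))"
```

```text
[ 0.51439867 -0.00857944  0.201     ] [ 0.51347289 -0.01305277  0.1       ]
[0.24, 0.01, 7.04] [-0.05, 0.12, -0.04]
[0.26, 0.02, 18.74] [-0.05, 0.12, -0.04]
```

>>> carry_out:
  rows:
    - [[0.2,0,1],[0,0,0],1]
    - [[0.2,0,4],[0,0,0],1]
    - [[0.2,0,7],[0,0,0],1]
    - [[0.2,0,8.5],[0,0,0],1]
    - [[0.2,0,10],[0,0,0],1]
    - [[0.2,0,11.5],[0,0,0],1]
    - [[0.2,0,13],[0,0,0],1]
    - [[0.2,0,14.5],[0,0,0],1]
    - [[0.2,0,16],[0,0,0],1]
    - [[0.2,0,17.5],[0,0,0],1]
    - [[0.2,0,18.5],[0,0,0],1]
    - [[0.2,0,18.5],[0,0,0],1]

```text
clock: 31.75
tool_pos: [0.5143, -0.0053, 0.1463]
eef_rot: [0.785, 0.62, -0.001, -0.001]
contact_force: [-0.3, 0.3, 1.1]
opening: 0.085
finger_force: 12.0
```

>>> carry_out:
  rows:
    - [[0,0,0.2],[0,0,0],1]
    - [[0,0,0.3],[0,0,0],1]
    - [[0,0,0.3],[0,0,0],1]

```text
clock: 32.05
tool_pos: [0.5159, -0.0042, 0.1451]
eef_rot: [0.785, 0.62, 0.0, 0.0]
contact_force: [-0.1, -0.3, 0.0]
opening: 0.078
finger_force: 12.0
```

>>> carry_out:
  rows:
    - [[0,0,0.1],[0,0,0],1]
    - [[0,0,0.1],[0,0,0],1]

```text
clock: 32.25
tool_pos: [0.5158, -0.0042, 0.1439]
eef_rot: [0.785, 0.62, 0.0, 0.0]
contact_force: [-0.3, 0.2, -0.5]
opening: 0.083
finger_force: 12.0
```

>>> carry_out:
  rows:
    - [[0,0,0.1],[0,0,0],1]
    - [[0,0,0.15],[0,0,0],1]
    - [[0,0,0.15],[0,0,0],1]

```text
clock: 32.55
tool_pos: [0.5169, -0.0038, 0.1433]
eef_rot: [0.785, 0.62, 0.001, 0.001]
contact_force: [-0.0, -0.4, 7.3]
opening: 0.08
finger_force: 12.0
```

>>> carry_out:
  rows:
    - [[0.4,0,0],[0,0,0],1]
    - [[0.4,0,0],[0,0,0],0.8]
    - [[0.4,0,0],[0,0,0],0.7]
    - [[0.4,0,0],[0,0,0],0.6]
    - [[0.4,0,-0.5],[0,0,0],0.6]
    - [[0.4,0,-3],[0,0,0],0.6]
    - [[0.4,0,-7],[0,0,0],0.6]
    - [[0.4,0,-10.5],[0,0,0],0.6]
    - [[0.4,0,-12],[0,0,0],0.6]
    - [[0.4,0,-12],[0,0,0],0.6]
    - [[0.4,0,-12],[0,0,0],0.6]

```text
clock: 33.65
tool_pos: [0.5161, -0.0007, 0.2618]
eef_rot: [0.785, 0.62, -0.0, 0.0]
contact_force: [0.1, 0.4, -0.6]
opening: 0.401
finger_force: 0.0
```

```bash
python3 -c "
from h import *
st();snap('wrist','w8.png')
go((.4219,-.2676,.262,76.5),(.4219,-.2676,.1425,76.5))
g=cv2.imread('pics/w8.png');g=g[60:400,180:460];t=cv2.imread('pics/w8.png')[60:400,180:460]
import sys
m=cv2.inRange(cv2.cvtColor(g,cv2.COLOR_BGR2HSV),(12,60,120),(30,200,255))
"
```

```text
33.65 [ 0.5161 -0.0007  0.2618] yaw 76.6 F [ 0.1  0.4 -0.6] M [-0.04 -0.06 -0.01] open 0.401 ff 0.0 q [ 0.27  0.53 -0.56  1.82  0.36  0.89 -0.7 ]
[-28.14, -2.95, -0.04] [-0.11, 0.06, 0.12]
[-28.12, -2.92, 11.91] [-0.11, 0.06, 0.12]
```

>>> carry_out:
  rows:
    - [[-2,0,-1],[0,0,0],0.6]
    - [[-6,-0.6,-1],[0,0,0],0.6]
    - [[-10.5,-1,-1],[0,0,0],0.6]
    - [[-15,-1.5,-1],[0,0,0],0.6]
    - [[-19.5,-2,-1],[0,0,0],0.6]
    - [[-24,-2.5,-1],[0,0,0],0.6]
    - [[-27.5,-2.9,-1],[0,0,0],0.6]
    - [[-28.1,-2.9,-1],[0,0,0],0.6]
    - [[-28.1,-2.9,2],[0,0,0],0.6]
    - [[-28.1,-2.9,6],[0,0,0],0.6]
    - [[-28.1,-2.9,10],[0,0,0],0.6]
    - [[-28.1,-2.9,11.9],[0,0,0],0.6]

```text
clock: 34.9
tool_pos: [0.4212, -0.2648, 0.1394]
eef_rot: [0.784, 0.621, -0.001, -0.003]
contact_force: [0.2, 0.6, 0.3]
opening: 0.4
finger_force: 0.0
```

>>> carry_out:
  rows:
    - [[0,0,0],[0,0,0],0.7]
    - [[0,0,0],[0,0,0],0.8]
    - [[0,0,0],[0,0,0],0.9]
    - [[0,0,0],[0,0,0],1]
    - [[0,0,0],[0,0,0],1]
    - [[0,0,0],[0,0,0],1]
    - [[0,0,0],[0,0,0],1]

```text
clock: 35.6
tool_pos: [0.4239, -0.2673, 0.1439]
eef_rot: [0.785, 0.62, 0.0, 0.001]
contact_force: [-0.3, -0.3, 4.2]
opening: 0.087
finger_force: 12.0
```

```bash
python3 -c "
from h import *
st();go((.5135,-.013,.33,76.5))"
```

```text
35.6 [ 0.4239 -0.2673  0.1439] yaw 76.6 F [-0.3 -0.3  4.2] M [-0.07 -0.07 -0.02] open 0.087 ff 12.0 q [ 0.75  0.68 -0.45  2.    0.52  0.58 -0.29]
[26.8, 2.86, -18.62] [0.1, 0.03, 0.12]
```

>>> carry_out:
  rows:
    - [[0,0,-2],[0,0,0],1]
    - [[0,0,-5],[0,0,0],1]
    - [[0,0,-9],[0,0,0],1]
    - [[0,0,-13],[0,0,0],1]
    - [[0,0,-17],[0,0,0],1]
    - [[3,0.3,-19],[0,0,0],1]
    - [[7.5,0.8,-19],[0,0,0],1]
    - [[12,1.4,-19],[0,0,0],1]
    - [[16.5,2,-19],[0,0,0],1]
    - [[21,2.5,-19],[0,0,0],1]
    - [[25,3,-19],[0,0,0],1]
    - [[26.8,3.2,-19],[0,0,0],1]

```text
clock: 36.8
tool_pos: [0.5169, -0.0089, 0.3334]
eef_rot: [0.783, 0.622, 0.001, -0.001]
contact_force: [-0.3, -0.1, 0.2]
opening: 0.082
finger_force: 12.0
```

>>> carry_out:
  rows:
    - [[0,0,0],[0,0,0],1]
    - [[0,0,0],[0,0,0],1]
    - [[0,0,0],[0,0,0],1]

```text
clock: 37.1
tool_pos: [0.5159, -0.0157, 0.3329]
eef_rot: [0.785, 0.619, -0.001, 0.0]
contact_force: [1.0, -0.5, 0.7]
opening: 0.083
finger_force: 12.0
```

```bash
python3 -c "
from h import *
st();go((.5185,-.0145,.145,76.5));snap('wrist','w9.png');snap('scene','s9.png')
f=lambda n,k:cv2.resize(cv2.imread('pics/'+n)[k[1]:k[3],k[0]:k[2]],None,fx=k[4],fy=k[4],interpolation=3)
cv2.imwrite('pics/m9.png',np.hstack([f('w8.png',(220,60,400,360,1.7))[:500,:266],f('w9.png',(220,60,400,360,1.7))[:500,:266],f('s9.png',(285,140,385,340,2.6))[:500,:260]]))"
```

```text
37.1 [ 0.5159 -0.0157  0.3329] yaw 76.5 F [ 1.  -0.5  0.7] M [-0.06 -0.06 -0.05] open 0.083 ff 12.0 q [ 0.35  0.46 -0.64  1.71  0.31  1.07 -0.62]
[0.21, 0.24, 18.79] [-0.04, 0.09, -0.03]
```

View pics/m9.png

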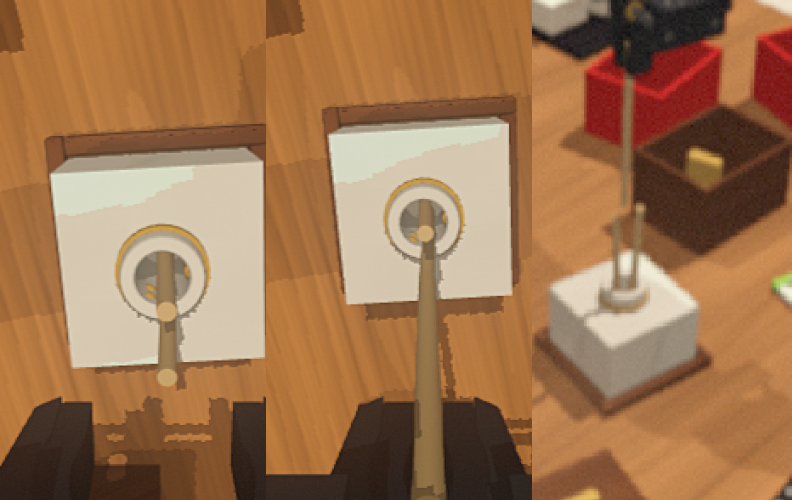

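```bash
python3 -c "
from h import *
w=lambda f,x,y,z: px2w(f,220+x/1.7,60+y/1.7,z).round(4)
print('r2 top',w('w8.png',167,312,.19),'r1 top',w('w8.png',167,377,.19),'mouth',w('w8.png',161,279,.1))
print('r2 base',w('w8.png',163,262,.07))
print('studs',w('w8.png',187,270,.087),w('w8.png',152,290,.08))
print('w9: r2 top',w('w9.png',425-266,233,.19),'tip3',w('w9.png',427-266,245,.2),'mouth',w('w9.png',423-266,220,.1))"
```

```text
r2 top [ 0.5174 -0.0015  0.19  ] r1 top [ 0.511  -0.0287  0.19  ] mouth [ 0.5119 -0.0141  0.1   ]
r2 base [ 0.5132 -0.0133  0.07  ]
studs [ 0.526  -0.0162  0.087 ] [ 0.504  -0.0251  0.08  ]
w9: r2 top [ 0.5174 -0.0009  0.19  ] tip3 [ 0.5175 -0.0046  0.2   ] mouth [ 0.513  -0.0122  0.1   ]
```

```bash
python3 -c "
from h import *
print(w2px('s9.png',(.516,-.0155,.201)),285+(627-532)/2.6,140+205/2.6)
print(px2w('s9.png',285+(627-532)/2.6,140+205/2.6,.201))
go((.519,-.0155,.3329,76.5))"
```

```text
[321.40348224 219.53172559] 321.53846153846155 218.84615384615384
[ 0.51420732 -0.01317258  0.201     ]
[0.07, 0.29, 0.02] [-0.01, 0.07, -0.04]
```

>>> carry_out:
  rows:
    - [[0,0.3,1],[0,0,0],1]
    - [[0,0.3,4],[0,0,0],1]
    - [[0,0.3,7],[0,0,0],1]
    - [[0,0.3,9],[0,0,0],1]
    - [[0,0.3,10],[0,0,0],1]
    - [[0,0.3,10.5],[0,0,0],1]

```text
clock: 37.8
tool_pos: [0.5189, -0.0148, 0.2272]
eef_rot: [0.785, 0.62, -0.001, -0.0]
contact_force: [0.5, -0.2, 0.1]
opening: 0.084
finger_force: 12.0
```

>>> carry_out:
  rows:
    - [[0,0,1],[0,0,0],1]
    - [[0,0,2],[0,0,0],1]
    - [[0,0,3],[0,0,0],1]
    - [[0,0,3],[0,0,0],1]

```text
clock: 38.2
tool_pos: [0.5185, -0.0146, 0.197]
eef_rot: [0.785, 0.62, -0.001, -0.001]
contact_force: [0.1, 0.2, 0.4]
opening: 0.084
finger_force: 12.0
```

>>> carry_out:
  rows:
    - [[0,0,1],[0,0,0],1]
    - [[0,0,2],[0,0,0],1]
    - [[0,0,3],[0,0,0],1]
    - [[0,0,4],[0,0,0],1]
    - [[0,0,4.7],[0,0,0],1]
    - [[0,0,5],[0,0,0],1]
    - [[0,0,5],[0,0,0],1]

```text
clock: 38.9
tool_pos: [0.5191, -0.0143, 0.1478]
eef_rot: [0.785, 0.62, -0.0, -0.0]
contact_force: [-0.3, -0.9, 0.0]
opening: 0.085
finger_force: 12.0
```

>>> carry_out:
  rows:
    - [[0,0,0.2],[0,0,0],1]
    - [[0,0,0.3],[0,0,0],1]
    - [[0,0,0.3],[0,0,0],1]

```text
clock: 39.2
tool_pos: [0.5194, -0.0144, 0.1453]
eef_rot: [0.785, 0.62, 0.0, 0.0]
contact_force: [0.0, 0.7, 0.3]
opening: 0.086
finger_force: 12.0
```

>>> carry_out:
  rows:
    - [[0,0,0.1],[0,0,0],1]
    - [[0,0,0.2],[0,0,0],1]
    - [[0,0,0.2],[0,0,0],1]

```text
clock: 39.5
tool_pos: [0.5201, -0.0142, 0.1438]
eef_rot: [0.785, 0.62, 0.001, 0.001]
contact_force: [0.3, -0.9, 5.1]
opening: 0.084
finger_force: 12.0
```

>>> carry_out:
  rows:
    - [[0,0,0.1],[0,0,0],1]
    - [[0,0,0.1],[0,0,0],1]

```text
clock: 39.7
tool_pos: [0.521, -0.0139, 0.1436]
eef_rot: [0.785, 0.62, 0.002, 0.001]
contact_force: [-0.4, 0.5, 9.7]
opening: 0.082
finger_force: 12.0
```

>>> carry_out:
  rows:
    - [[0,0.3,-0.1],[0,0,0],1]
    - [[0,0.3,-0.1],[0,0,0],0.8]
    - [[0,0.3,-0.1],[0,0,0],0.7]
    - [[0,0.3,-0.1],[0,0,0],0.6]
    - [[0,0.3,-0.5],[0,0,0],0.6]
    - [[0,0.3,-3],[0,0,0],0.6]
    - [[0,0.3,-7],[0,0,0],0.6]
    - [[0,0.3,-10.5],[0,0,0],0.6]
    - [[0,0.3,-12],[0,0,0],0.6]
    - [[0,0.3,-12],[0,0,0],0.6]
    - [[0,0.3,-12],[0,0,0],0.6]

```text
clock: 40.8
tool_pos: [0.5218, -0.0153, 0.2618]
eef_rot: [0.785, 0.62, -0.0, -0.0]
contact_force: [-0.6, -0.4, -1.0]
opening: 0.4
finger_force: 0.0
```

```bash
python3 -c "
from h import *
st();snap('wrist','w10.png')
go((.413,-.3028,.262,76.5),(.413,-.3028,.1425,76.5))
g=cv2.imread('pics/w10.png')
# bright reed tops
h=cv2.cvtColor(g,cv2.COLOR_BGR2HSV);m=cv2.inRange(h,(8,30,170),(30,130,255));m[:, :240]=0;m[:,400:]=0
n,l,s,c=cv2.connectedComponentsWithStats(m)
for i in range(1,n):
  if 25<s[i,4]<600: print(s[i],c[i].round(1),px2w('w10.png',*c[i],.19).round(4),h[int(c[i][1]),int(c[i][0])])
"
```

```text
40.8 [ 0.5218 -0.0153  0.2618] yaw 76.6 F [-0.6 -0.4 -1. ] M [-0.05 -0.1  -0.01] open 0.4 ff 0.0 q [ 0.32  0.55 -0.6   1.81  0.38  0.91 -0.69]
[-30.47, -3.9, -0.05] [-0.11, 0.06, 0.13]
[-30.46, -3.87, 11.9] [-0.11, 0.06, 0.13]
[266 139  29   2  29] [280.  139.5] [0.5158 0.0545 0.19  ] [ 19  51 164]
[262 144  29   2  29] [276.  144.4] [0.5127 0.0522 0.19  ] [ 19  51 171]
[301 217  13  12 124] [307.2 222.3] [ 5.195e-01 -2.000e-04  1.900e-01] [ 18 111 205]
[308 237  16  24 220] [314.9 250.2] [ 0.5199 -0.0202  0.19  ] [ 18 116 200]
```

```bash
python3 -c "
from h import *
for p in [(317.5,243.5),(314.5,254.5)]: print(px2w('w10.png',*p,.19).round(4))
g=cv2.imread('pics/w10.png')[225:270,295:335]
h=cv2.cvtColor(cv2.imread('pics/w10.png'),cv2.COLOR_BGR2HSV);m=cv2.inRange(h,(8,30,170),(30,130,255))
for row in m[214:264,298:328]: print(''.join('#' if v else '.' for v in row))
go((.4142,-.2979,.262,76.5),(.4142,-.2979,.1425,76.5))"
```

```text
[ 0.5227 -0.016   0.19  ]
[ 0.5189 -0.0232  0.19  ]
........................######
.......................#######
.......................#######
#......######.........########
.....#########........########
....###########.......########
....############......########
...#############......########
...#############......#######.
...#############.......#####..
...#############.......#####..
#...############.......####...
.....##########........###...#
......########.........##....#
........####................##
............................##
............................##
.........................#####
........................######
..........##............######
.........................#####
.........................#####
.........................#####
..........####...........#####
...........###...........#####
...........###...........#####
...........###............####
...........###............####
............##............####
............##....####....####
............##..########...###
............##.##########..###
.............#.###########.###
............##############.###
...........###############.###
...........###############..##
...........###############..##
............##############..##
....#.......#############...##
...##.......############.....#
...##.......##########.......#
...##.......########.........#
...###.....#########.........#
..####.....#########.......###
..##.......#########........##
..##.......##########.......##
..##........#########........#
..###.........................
#.............................
#.............................
[-29.97, -3.89, -0.05] [-0.11, 0.06, 0.13]
[-29.95, -3.87, 11.9] [-0.11, 0.06, 0.13]
```

>>> carry_out:
  rows:
    - [[-2,0,-1],[0,0,0],0.6]
    - [[-6,-0.6,-1],[0,0,0],0.6]
    - [[-10.5,-1.3,-1],[0,0,0],0.6]
    - [[-15,-2,-1],[0,0,0],0.6]
    - [[-19.5,-2.6,-1],[0,0,0],0.6]
    - [[-24,-3.2,-1],[0,0,0],0.6]
    - [[-28.5,-3.8,-1],[0,0,0],0.6]
    - [[-30,-3.9,-1],[0,0,0],0.6]
    - [[-30,-3.9,2],[0,0,0],0.6]
    - [[-30,-3.9,6],[0,0,0],0.6]
    - [[-30,-3.9,10],[0,0,0],0.6]
    - [[-30,-3.9,11.9],[0,0,0],0.6]

```text
clock: 42.05
tool_pos: [0.4128, -0.2958, 0.1393]
eef_rot: [0.784, 0.62, -0.001, -0.003]
contact_force: [0.1, -0.4, 0.1]
opening: 0.402
finger_force: 0.0
```

>>> carry_out:
  rows:
    - [[0,0,0],[0,0,0],0.7]
    - [[0,0,0],[0,0,0],0.8]
    - [[0,0,0],[0,0,0],0.9]
    - [[0,0,0],[0,0,0],1]
    - [[0,0,0],[0,0,0],1]
    - [[0,0,0],[0,0,0],1]
    - [[0,0,0],[0,0,0],1]

```text
clock: 42.75
tool_pos: [0.4155, -0.2982, 0.1439]
eef_rot: [0.785, 0.62, 0.0, 0.001]
contact_force: [-0.2, -0.0, 5.2]
opening: 0.083
finger_force: 12.0
```

```bash
python3 -c "
from h import *
st();go((.44,-.1,.333,120),(.5065,-.0115,.333,166.5))"
```

```text
42.75 [ 0.4155 -0.2982  0.1439] yaw 76.6 F [-0.2 -0.   5.2] M [-0.07 -0.12 -0.03] open 0.083 ff 12.0 q [ 0.83  0.69 -0.49  1.97  0.55  0.61 -0.26]
[19.84, -2.17, -18.92] [0.08, 0.07, -43.38]
[29.99, 2.25, -18.92] [0.05, 0.1, -89.88]
```

>>> carry_out:
  rows:
    - [[0,0,-2],[0,0,0],1]
    - [[0,0,-6],[0,0,0],1]
    - [[0,0,-10],[0,0,0],1]
    - [[0,0,-14.5],[0,0,-5],1]
    - [[1,0,-18.5],[0,0,-13],1]
    - [[5,-0.5,-19],[0,0,-21],1]
    - [[9.5,-1,-19],[0,0,-29],1]
    - [[14,-1,-19],[0,0,-37],1]
    - [[18.5,-1,-19],[0,0,-45],1]
    - [[22.5,-0.5,-19],[0,0,-53],1]
    - [[26,0.5,-19],[0,0,-61],1]
    - [[28.5,1.2,-19],[0,0,-69],1]

```text
clock: 43.95
tool_pos: [0.4929, -0.0209, 0.3334]
eef_rot: [0.292, 0.957, 0.0, 0.0]
contact_force: [0.9, -0.7, -1.2]
opening: 0.086
finger_force: 12.0
```

```bash
python3 -c "
from h import *
st();go((.5016,-.0103,.333,166.5))"
```

```text
43.95 [ 0.4929 -0.0209  0.3334] yaw 146.1 F [ 0.9 -0.7 -1.2] M [ 0.   -0.17  0.02] open 0.086 ff 12.0 q [ 0.58  0.52 -1.01  1.76  0.48  1.13  0.4 ]
[-0.13, 1.36, 0.04] [0.03, 0.02, -20.4]
```

>>> carry_out:
  rows:
    - [[0,0.5,0],[0,0,-8],1]
    - [[-0.1,1,0],[0,0,-16],1]
    - [[-0.1,1.4,0],[0,0,-20.4],1]
    - [[-0.1,1.4,0],[0,0,-20.4],1]
    - [[-0.1,1.4,0],[0,0,-20.4],1]
    - [[-0.1,1.4,0],[0,0,-20.4],1]

```text
clock: 44.55
tool_pos: [0.501, -0.0128, 0.3332]
eef_rot: [0.123, 0.992, -0.0, -0.0]
contact_force: [0.1, 0.0, -0.0]
opening: 0.089
finger_force: 12.0
```

```bash
python3 -c "
from h import *
st();go((.5016,-.0103,.333,166.5));snap('wrist','w11.png');snap('scene','s11.png')
f=lambda n,k:cv2.resize(cv2.imread('pics/'+n)[k[1]:k[3],k[0]:k[2]],None,fx=k[4],fy=k[4],interpolation=3)
cv2.imwrite('pics/m11.png',np.hstack([f('w11.png',(200,60,400,360,1.9))[:500,:380],f('s11.png',(270,140,400,310,2.95))[:500,:380]]))"
```

```text
44.55 [ 0.501  -0.0128  0.3332] yaw 165.9 F [ 0.1  0.  -0. ] M [ 0.05 -0.14  0.03] open 0.089 ff 12.0 q [ 0.6   0.56 -1.1   1.74  0.54  1.18  0.67]
[0.0, 0.26, 0.02] [-0.04, -0.0, -0.57]
```

View pics/m11.png

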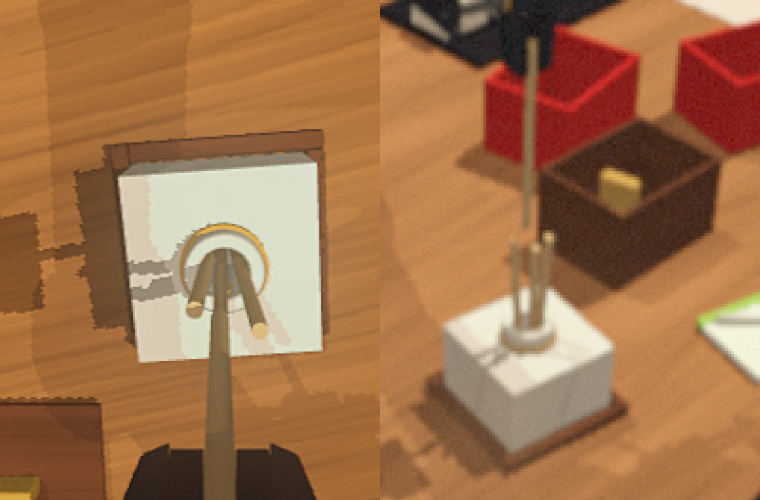

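```bash
python3 -c "
from h import *
w=lambda x,y,z: px2w('w11.png',200+x/1.9,60+y/1.9,z).round(4)
for n,p in dict(r2=(260,330,.19),rL=(193,310,.19),rH=(220,305,.19),mouth=(225,268,.1),rLrim=(205,275,.1),r2rim=(243,275,.1),tip=(221,290,.2)).items(): print(n,w(*p))
print('mouth px',(w2px('w11.png',(.5135,-.0132,.1))-[200,60])*1.9, 'floor c',(w2px('w11.png',(.5135,-.0132,.012))-[200,60])*1.9,'tip',(w2px('w11.png',(.506,-.014,.202))-[200,60])*1.9)"
```

```text
r2 [0.5206 0.0009 0.19  ]
rL [ 0.5043 -0.026   0.19  ]
rH [ 0.5049 -0.0137  0.19  ]
mouth [ 0.5098 -0.012   0.1   ]
rLrim [ 0.511  -0.0239  0.1   ]
r2rim [ 0.5162 -0.0031  0.1   ]
tip [ 0.4958 -0.011   0.2   ]
mouth px [224.49805884 274.77848691] floor c [223.6990271  244.00463711] tip [219.97873167 315.22623599]
```

```bash
python3 -c "
from h import *
for p in [(515,240),(537,247),(549,237)]: print(px2w('s11.png',270+(p[0]-380)/2.95,140+p[1]/2.95,.19).round(4))
for p in [(.522,-.0185,.19),(.519,-.012,.19)]: print((w2px('w11.png',p)-[200,60])*1.9)
print('scene tip',px2w('s11.png',270+(529-380)/2.95,140+227/2.95,.202))
h=cv2.cvtColor(cv2.imread('pics/w11.png'),cv2.COLOR_BGR2HSV);m=cv2.inRange(h,(8,60,165),(30,160,255))
n,l,s,c=cv2.connectedComponentsWithStats(m[60:360,200:400])
for i in range(1,n):
  if 20<s[i,4]<600: print(s[i],(c[i]*1.9).round(),px2w('w11.png',c[i][0]+200,c[i][1]+60,.19).round(4))"
```

```text
[ 0.5014 -0.0207  0.19  ]
[ 0.5215 -0.0141  0.19  ]
[0.5187 0.0038 0.19  ]
[218.85597849 342.64482939]
[231.23895411 333.24948264]
scene tip [ 0.50768115 -0.01026274  0.202     ]
[ 97  63  42  10 149] [220. 128.] [0.4317 0.0047 0.19  ]
[105 119  37  38 120] [249. 252.] [0.4849 0.0044 0.19  ]
[ 98 162   9   6  24] [194. 312.] [ 0.5053 -0.0258  0.19  ]
[132 170  10   9  72] [259. 330.] [5.207e-01 5.000e-04 1.900e-01]
[ 93 196  16   6  27] [191. 378.] [ 0.5356 -0.0349  0.19  ]
```

>>> carry_out:
  rows:
    - [[0,0.3,1],[0,0,0],1]
    - [[0,0.3,4],[0,0,0],1]
    - [[0,0.3,7],[0,0,0],1]
    - [[0,0.3,9],[0,0,0],1]
    - [[0,0.3,10],[0,0,0],1]
    - [[0,0.3,10.7],[0,0,0],1]
    - [[0,0.3,10.7],[0,0,0],1]

```text
clock: 45.35
tool_pos: [0.5018, -0.0094, 0.2258]
eef_rot: [0.122, 0.993, -0.0, -0.0]
contact_force: [-0.7, -0.1, 0.8]
opening: 0.08
finger_force: 12.0
```

>>> carry_out:
  rows:
    - [[0,0,1],[0,0,0],1]
    - [[0,0,2],[0,0,0],1]
    - [[0,0,2.8],[0,0,0],1]
    - [[0,0,3],[0,0,0],1]
    - [[0,0,3],[0,0,0],1]

```text
clock: 45.85
tool_pos: [0.5018, -0.0095, 0.1958]
eef_rot: [0.122, 0.993, -0.0, -0.0]
contact_force: [-0.1, -0.0, 0.6]
opening: 0.081
finger_force: 12.0
```

```bash
python3 -c "
from h import *
st()"
```

```text
45.85 [ 0.5018 -0.0095  0.1958] yaw 166.0 F [-0.1 -0.   0.6] M [ 0.03 -0.14  0.02] open 0.081 ff 12.0 q [ 0.49  0.72 -0.96  1.93  0.76  0.9   0.47]
```

>>> carry_out:
  rows:
    - [[0,0,0],[0,0,0],0.85]
    - [[0,0,0],[0,0,0],0.75]
    - [[0,0,0],[0,0,0],0.7]
    - [[0,0,0],[0,0,0],0.65]
    - [[0,0,0],[0,0,0],0.65]
    - [[0,0,0],[0,0,0],0.65]
    - [[0,0,-3],[0,0,0],0.65]
    - [[0,0,-7],[0,0,0],0.65]
    - [[2,0,-11],[0,0,0],0.65]
    - [[3,0,-11],[0,0,0],0.65]
    - [[3,0,-11],[0,0,0],0.65]

```text
clock: 46.95
tool_pos: [0.472, -0.0021, 0.3068]
eef_rot: [0.121, 0.993, -0.001, 0.001]
contact_force: [0.7, -0.6, -0.6]
opening: 0.349
finger_force: 0.0
```

```bash
python3 -c "
from h import *
st();snap('wrist','w12.png');snap('scene','s12.png')
h=cv2.cvtColor(cv2.imread('pics/w12.png'),cv2.COLOR_BGR2HSV);m=cv2.inRange(h,(8,60,165),(30,160,255));u,v=w2px('w12.png',(.5135,-.0132,.16)).astype(int);print(u,v)
n,l,s,c=cv2.connectedComponentsWithStats(m[v-90:v+90,u-90:u+90])
for i in range(1,n):
  if 20<s[i,4]<900: print(s[i],c[i].round(1),px2w('w12.png',c[i][0]+u-90,c[i][1]+v-90,.19).round(4))
a,b=w2px('s12.png',(.5135,-.0132,.16)).astype(int);print(a,b)
g=cv2.imread('pics/s12.png')[b-30:b+25,a-22:a+22];hh=cv2.cvtColor(g,cv2.COLOR_BGR2HSV)
m=cv2.inRange(hh,(10,70,110),(30,255,255))
for row in hh: print(''.join('%x'%(x[2]//16) if 10<x[0]<24 and x[1]>50 else '.' for x in row))
"
```

```text
46.95 [ 0.472  -0.0021  0.3068] yaw 166.1 F [ 0.7 -0.6 -0.6] M [ 0.04 -0.16  0.01] open 0.349 ff 0.0 q [ 0.6   0.55 -1.1   1.86  0.56  1.08  0.61]
314 261
[ 78  41  38  38 133] [102.3  53.3] [0.4737 0.0059 0.19  ]
[65 54  5 22 29] [66.8 63.5] [ 0.4751 -0.023   0.19  ]
[68 93 11 10 71] [73.4 97.6] [ 0.5044 -0.0254  0.19  ]
[106  92  10  12  83] [110.6  96.8] [0.5109 0.0039 0.19  ]
320 231
ccccccbbbbaa998888888888875..4455.6.5.....44
cccccccccccbba9998888888864444.445566.5.....
ccccccccccccccbba9988888764.......45...6.4.4
cccccccccccccccccba9988776.4.444.44...6.....
ccccccccccccccccccbba9888...4.4.44444.5..6..
ccccccbbbbcccccccccbba99985..444...4...4....
cccbbbbbcccccccccccbbbbbb954.4..444444.44.56
ccbbbbbcccccccccbbbbbbccb95.4444....4..4..45
cbbbbcccccccccbbbbbbccccb95....444..4..4..44
bbcbccccccccbbbbbbbcccccb8544.4.4..444.4.4..
bccccccccccbbbbbbcccccccc954..4.....4...4.4.
ccccccccccbbbbbcccccccccb9.4...44.4....44444
cccccccccbbbccccccccccccc95......44.444.4444
cccccccbcbbcccccccccccccb8.4....4.4.444..444
ccccccbbccccccccccccccccb8.444.44..44..4.4..
ccccccccccccccccccccccccb8787544.4
[... 1065 characters left out ...]
....a8899....ca8888888888
ccccccccccccdd...a9....9989a.....ca988888888
ccccccccccd......a9c...9899a......cb98888889
cccccccdd........b9b...9989a........ba88999a
ccccddd..........b9b...9899a.........ca9aabb
cdddd.............9a..b9999b..........cbbbcc
ddd...............99b.99989b...........dcccc
.................b99a999989b............dccc
.................b999999889b.............dcc
.................a999999889b..............dd
.................a99999999a................d
.............ba..aa999aaabc....d............
.............baa.bba...c......cd............
............ca9a..............bd............
............ba9a..a.........aabc............
............ba99aaa........aabbc............
```

```bash
python3 -c "
from h import *
g=cv2.imread('pics/w12.png')[243:300,270:366];h=cv2.cvtColor(g,cv2.COLOR_BGR2HSV)
for row in h: print(''.join('%x'%(x[2]//16) if 8<x[0]<30 and x[1]>58 else '.' for x in row))
"
```

```text
.....................b99....a78888777..77888888988.888888889b.....ce............................
.....................aa9....978888778..7788887888..888888888a....cc.............................
......................b9....888888778..778888788....888888889....bd.............................
................9.....ba9...788898778..77888879b9...888888888b...c..............................
........................9..a788898779.97888887aca8..888888888a..bd..............................
........................a9.9788898778.97888887ac88..8888888889b.c...............................
..........................8888889977..9778888778....98788888889b................................
..........................8788889989..a77888877......a788888889.................................
..........................a78888999....77888878.......788888888a................................
...........................7888999a....7788887a.......7888888889................................
..........................97888999a....7788887b.......7788888889b...............................
..........................7788899
[... 3728 characters left out ...]
bbbbbbabaaaaaaaaabaaa
aaaaaa99999aaaaaaaaaaaaaaaaaaaaaaaaaaaaaaaaaaaaaaaaaaaaaaaaaabbbbbbbbbbbbbbbbaaaabaaaaabaaaaaaaa
aaaaaaaaaaaaaaaaaaaaaaaaaaaaaaaaaaaaaaaaaaaaaaaaaaaaaaaabbbbbbbbbbbbbbbbbbaabbaaabbbbbbaaaaaaaaa
aaaaaaaaabaaaaaaaaaaaaaaaaaaaaaaaaaaaaaaaaaaaaaabbbbbbbbbbbbbbbbbbbbbbaaaaaabbaabaaaaaaaaaaaaaaa
6666666679aaaaaaaaaaaaaaaaaaaaaaaaaaaaaaaaaabbbbbbbbbbbbbbbbbbbbbaaaaaaabbbbaaaaa966666666666666
33333.33.7aaaaaaaaaaaaaaaaaaaaaaaaaaaaaabbbbbbbbbbbbbbbbbbbbbaaaaaaabbbbaaaaaaaab9.3333333333333
4344444438baaaaaaaaaaaaaaaaaaaaaaaaabbbbbbbbbbbbbbbbbbbbaaaaaaabbbbaaaaaaaaaaaaaa934444444444444
4444444438baaaaaaaaaaaaaaaaaaaabbbbbbbbbbbbbbbbbbbbaaaaaababbbbaaaaaaaaaaaaaaaaaa934444444444444
```

```bash
python3 -c "
from h import *
for n,p in dict(A=(298,268.5),B=(334.5,268),C=(332.8,280.3),D=(311,288)).items():
  for z in (.185,.19,.21,.24):
    w=px2w('w12.png',*p,z); print(n,z,w.round(4),(w2px('s12.png',w)-[298,201]).round(1))
"
python3 -c "
from h import *
g=cv2.imread('pics/s12.png')[205:245,305:335]
for row in g: print(' '.join('%3d'%(int(x[2])) for x in row))
" | sed -n 5,30p
```

```text
A 0.185 [ 0.5065 -0.0256  0.185 ] [17.8 23.6]
A 0.19 [ 0.5044 -0.0249  0.19  ] [17.4 21.6]
A 0.21 [ 0.4963 -0.0218  0.21  ] [16.2 13.3]
A 0.24 [ 0.484  -0.0172  0.24  ] [14.2  0.8]
B 0.185 [0.5132 0.0036 0.185 ] [27.6 20. ]
B 0.19 [0.511  0.0039 0.19  ] [27.2 18. ]
B 0.21 [0.5024 0.0049 0.21  ] [25.3 10.1]
B 0.24 [0.4895 0.0064 0.24  ] [22.4 -2. ]
C 0.185 [ 5.237e-01 -3.000e-04  1.850e-01] [29.5 22.4]
C 0.19 [5.213e-01 1.000e-04 1.900e-01] [29.  20.4]
C 0.21 [0.512  0.0014 0.21  ] [27.  12.3]
C 0.24 [0.498  0.0033 0.24  ] [23.9 -0.1]
D 0.185 [ 0.5262 -0.0196  0.185 ] [25. 26.]
D 0.19 [ 0.5238 -0.0189  0.19  ] [24.6 23.9]
D 0.21 [ 0.5143 -0.0163  0.21  ] [22.8 15.5]
D 0.24 [ 0.5    -0.0123  0.24  ] [20.1  2.7]
198 199 200 199 199 197 197 191 189 185 187 188 188 192 194 195 199 188 147  89  66  73  76  76  76  75  74  75  70  72
201 198 200 198 195 191 190 186 186 186 187 191 193 196 195 197 199 189 143  88  69  67  74  71  80  71  77  72  77  71
199 197 196 192 191 186 188 188 188 190 194 196 195 196 197 197 204 193 146  89  70  66  72  70  74  73  77  78  77  71
195 195 192 190 191 1
[... 2038 characters left out ...]
 196 189 187 168 146 146 146 144 142 135 137 142 144 143 143 145 149 148 146 138 139 134 130 119 103
201 202 199 197 196 195 194 194 182 164 149 146 145 140 136 140 140 145 143 143 147 149 145 143 139 136 135 134 131 122
202 201 196 193 194 194 195 194 188 172 151 145 148 143 139 134 137 147 143 142 146 143 142 136 135 134 133 135 133 134
198 196 193 192 193 193 195 198 193 173 153 150 161 157 148 137 140 145 146 146 146 144 137 132 132 132 134 134 134 134
197 195 191 190 196 196 197 195 191 174 152 157 171 175 170 150 144 146 147 142 148 146 140 134 133 132 134 132 134 137
193 193 194 192 195 196 199 200 194 171 152 157 176 189 185 165 148 145 146 142 146 142 139 131 132 133 132 137 136 139
```

```bash
python3 -c "
from h import *
go((.511,.004,.3068,166),(.511,.004,.197,166))"
```

```text
[-3.56, 1.61, -0.15] [-0.08, -0.06, 0.01]
[-3.57, 1.63, 10.83] [-0.08, -0.06, 0.01]
```

>>> carry_out:
  rows:
    - [[-2,0.8,0],[0,0,0],1]
    - [[-3.6,1.6,0],[0,0,0],1]
    - [[-3.6,1.6,3],[0,0,0],1]
    - [[-3.6,1.6,6],[0,0,0],1]
    - [[-3.6,1.6,8.5],[0,0,0],1]
    - [[-3.6,1.6,10],[0,0,0],1]
    - [[-3.6,1.6,10.8],[0,0,0],1]
    - [[-3.6,1.6,10.8],[0,0,0],1]
    - [[-3.6,1.6,10.8],[0,0,0],1]

```text
clock: 47.95
tool_pos: [0.5122, 0.0049, 0.1988]
eef_rot: [0.122, 0.993, 0.0, 0.001]
contact_force: [-0.1, 0.6, -0.5]
opening: 0.007
finger_force: 0.0
```

>>> carry_out:
  rows:
    - [[0,0,0.2],[0,0,0],1]
    - [[0,0,0.3],[0,0,0],1]
    - [[0,0,0.3],[0,0,0],1]

```text
clock: 48.25
tool_pos: [0.5118, 0.0045, 0.1956]
eef_rot: [0.122, 0.993, -0.0, 0.0]
contact_force: [-0.6, 1.1, -0.9]
opening: 0.004
finger_force: 0.0
```

>>> carry_out:
  rows:
    - [[0,0,0.1],[0,0,0],1]
    - [[0,0,0.1],[0,0,0],1]

```text
clock: 48.45
tool_pos: [0.5117, 0.0045, 0.1943]
eef_rot: [0.122, 0.993, -0.0, 0.0]
contact_force: [-0.2, -0.5, 0.2]
opening: 0.006
finger_force: 0.0
```

>>> carry_out:
  rows:
    - [[0,0,0.1],[0,0,0],1]
    - [[0,0,0.1],[0,0,0],1]

```text
clock: 48.65
tool_pos: [0.5116, 0.0045, 0.1931]
eef_rot: [0.122, 0.993, -0.0, -0.0]
contact_force: [0.0, -0.5, 0.2]
opening: 0.006
finger_force: 0.0
```

>>> carry_out:
  rows:
    - [[0,0,0.1],[0,0,0],1]
    - [[0,0,0.1],[0,0,0],1]

```text
clock: 48.85
tool_pos: [0.5116, 0.0046, 0.1921]
eef_rot: [0.122, 0.993, -0.0, -0.0]
contact_force: [-0.1, 0.4, -0.3]
opening: 0.008
finger_force: 0.0
```

>>> carry_out:
  rows:
    - [[0,0,0.1],[0,0,0],1]
    - [[0,0,0.1],[0,0,0],1]

```text
clock: 49.05
tool_pos: [0.5116, 0.0046, 0.1911]
eef_rot: [0.122, 0.993, -0.0, -0.0]
contact_force: [-0.3, 0.4, -0.1]
opening: 0.002
finger_force: 0.0
```

```bash
python3 -c "
from h import *
go((.5116,.0046,.33,166),(.62,-.19,.33,75.5))"
```

```text
[0.0, 0.0, -13.89] [-0.01, -0.01, 0.03]
[-15.22, -16.27, -13.89] [-0.01, 0.0, 90.53]
```

>>> carry_out:
  rows:
    - [[0,0,-4],[0,0,0],1]
    - [[0,0,-8],[0,0,0],1]
    - [[0,0,-12],[0,0,0],0.8]
    - [[0,0,-14],[0,0,8],0.4]
    - [[-2,-2,-14],[0,0,16],0.4]
    - [[-4,-5,-14],[0,0,24],0.4]
    - [[-7,-8,-14],[0,0,32],0.4]
    - [[-10,-11,-14],[0,0,40],0.4]
    - [[-13,-14,-14],[0,0,48],0.4]
    - [[-15.2,-16.3,-14],[0,0,56],0.4]
    - [[-15.2,-16.3,-14],[0,0,64],0.4]
    - [[-15.2,-16.3,-14],[0,0,72],0.4]

```text
clock: 50.25
tool_pos: [0.6199, -0.1914, 0.3304]
eef_rot: [0.685, 0.729, -0.0, -0.0]
contact_force: [-0.5, 1.1, -0.2]
opening: 0.598
finger_force: 0.0
```

>>> carry_out:
  rows:
    - [[0,0,0],[0,0,8],0.4]
    - [[0,0,0],[0,0,16],0.4]
    - [[0,0,0],[0,0,18],0.4]
    - [[0,0,0],[0,0,18],0.4]
    - [[0,0,0],[0,0,18],0.4]

```text
clock: 50.75
tool_pos: [0.6197, -0.1901, 0.3311]
eef_rot: [0.787, 0.616, -0.0, -0.0]
contact_force: [-1.3, -0.2, 0.2]
opening: 0.603
finger_force: 0.0
```

```bash
python3 -c "
from h import *
st();snap('wrist','w13.png')
h=cv2.cvtColor(cv2.imread('pics/w13.png'),cv2.COLOR_BGR2HSV)
m=cv2.inRange(h,(18,120,120),(32,255,255));n,l,s,c=cv2.connectedComponentsWithStats(m)
for i in range(1,n):
  if s[i,4]>60:
    ys,xs=np.where(l==i);b=cv2.minAreaRect(np.c_[xs,ys].astype(np.float32));print(s[i],c[i].round(1),px2w('w13.png',*c[i],.044).round(4),b[1],b[2])
print(w2px('w13.png',(.647,-.224,.044)))
u,v=w2px('w13.png',(.647,-.224,.044)).astype(int)
for row in h[v-50:v+50:2,u-40:u+40]: print(''.join('%x'%(x[2]//16) if 15<x[0]<35 and x[1]>110 and x[2]>90 else '.' for x in row))
"
```

```text
50.75 [ 0.6197 -0.1901  0.3311] yaw 76.1 F [-1.3 -0.2  0.2] M [-0.   -0.05  0.01] open 0.603 ff 0.0 q [ 0.53  0.67 -0.61  1.32  0.38  1.27 -0.33]
[149  11  43  61 294] [178.4  45.8] [ 0.5121 -0.0114  0.044 ] (38.41156005859375, 57.93838119506836) 10.885527610778809
[337 175  14  58 667] [343.3 203.2] [ 0.6466 -0.2224  0.044 ] (12.080711364746094, 57.154258728027344) 1.1934893131256104
[ 16 332  58  21 764] [ 42.8 342.2] [ 0.199  -0.3157  0.044 ] (16.45806884765625, 57.78135681152344) 85.91438293457031
[359 349  27  25 353] [371.8 361.7] [ 0.6363 -0.4564  0.044 ] (17.439130783081055, 26.100175857543945) 69.44395446777344
[466 372  11  12  65] [470.8 378. ] [ 0.7691 -0.5178  0.044 ] (13.86362075805664, 5.366562843322754) 63.43495178222656
[147 386  14  58 291] [151.4 418.7] [ 0.2953 -0.4773  0.044 ] (56.9952278137207, 10.795356750488281) 83.8844985961914
[472 386  12  42 195] [478.5 409.3] [ 0.7741 -0.5769  0.044 ] (41.43012619018555, 7.7315897941589355) 82.69424438476562
[469 429  14  15  76] [477.1 436.4] [ 0.7666 -0.6285  0.044 ] (7.600000858306885, 17.60000228881836) 36.86989593505
[... 3382 characters left out ...]
....................................................
................................................................................
................................................................................
................................................................................
................................................................................
................................................................................
................................................................................
................................................................................
................................................................................
```

```bash
python3 -c "
from h import *
u,v=343,204
a=px2w('w13.png',303+39.5+.5,154+2*37,.044);b=px2w('w13.png',303+41+.5,154+24,.044);print(a,b,(a+b)/2,np.hypot(*(b-a)[:2]),np.degrees(np.arctan2(*(b-a)[1::-1])))
go((.6475,-.2235,.10,76),(.6475,-.2235,.0205,76))"
```

```text
[ 0.63936896 -0.25323353  0.044     ] [ 0.65458109 -0.19268013  0.044     ] [ 0.64697503 -0.22295683  0.044     ] 0.06243495224701614 75.89807208382241
[-2.57, 3.5, 23.11] [-0.01, -0.0, 0.09]
[-2.57, 3.5, 31.06] [-0.01, -0.0, 0.09]
```

>>> carry_out:
  rows:
    - [[-1.5,2,3],[0,0,0],0.4]
    - [[-2.6,3.5,7],[0,0,0],0.4]
    - [[-2.6,3.5,11.5],[0,0,0],0.4]
    - [[-2.6,3.5,16],[0,0,0],0.4]
    - [[-2.6,3.5,20],[0,0,0],0.4]
    - [[-2.6,3.5,24],[0,0,0],0.4]
    - [[-2.6,3.5,27],[0,0,0],0.4]
    - [[-2.6,3.5,29],[0,0,0],0.4]
    - [[-2.6,3.5,30],[0,0,0],0.4]
    - [[-2.6,3.5,30.5],[0,0,0],0.4]
    - [[-2.6,3.5,30.5],[0,0,0],0.4]

```text
clock: 51.9
tool_pos: [0.6478, -0.224, 0.0264]
eef_rot: [0.788, 0.616, 0.0, 0.0]
contact_force: [-0.6, 1.1, 0.8]
opening: 0.595
finger_force: 0.0
```

```bash
python3 -c "
from h import *
st();go((.647,-.223,.0205,76))
snap('wrist','w14.png');h=cv2.cvtColor(cv2.imread('pics/w14.png'),cv2.COLOR_BGR2HSV)
m=cv2.inRange(h,(18,120,120),(32,255,255));n,l,s,c=cv2.connectedComponentsWithStats(m)
for i in range(1,n):
  if s[i,4]>200:print(s[i],c[i].round(1),px2w('w14.png',*c[i],.044).round(4))
"
```

```text
51.9 [ 0.6478 -0.224   0.0264] yaw 76.0 F [-0.6  1.1  0.8] M [ 0.02 -0.08 -0.01] open 0.595 ff 0.0 q [ 0.5   1.04 -0.47  1.47  0.59  0.77 -0.45]
[0.08, -0.1, 0.59] [0.03, -0.01, 0.03]
[ 298  224   33  154 4639] [313.9 299.3] [ 0.6481 -0.2184  0.044 ]
[147 370  19  74 435] [153.5 409.6] [ 0.5574 -0.2581  0.044 ]
[464 370  20  74 504] [476.1 408.2] [ 0.7106 -0.2951  0.044 ]
[ 189  462  414   18 2496] [350.4 474.1] [ 0.6419 -0.3226  0.044 ]
```

Aligned. Now down the last 6 mm and close.

>>> carry_out:
  rows:
    - [[0.1,0,0.3],[0,0,0],0.4]
    - [[0.1,0,0.55],[0,0,0],0.5]
    - [[0.1,0,0.55],[0,0,0],0.6]
    - [[0.1,0,0.55],[0,0,0],0.7]
    - [[0.1,0,0.55],[0,0,0],0.8]
    - [[0.1,0,0.55],[0,0,0],0.9]
    - [[0.1,0,0.55],[0,0,0],1]
    - [[0.1,0,0.55],[0,0,0],1]
    - [[0.1,0,0.55],[0,0,0],1]
    - [[0.1,0,0.55],[0,0,0],1]
  newtons: 40

```text
clock: 52.95
tool_pos: [0.6478, -0.223, 0.0208]
eef_rot: [0.788, 0.616, 0.0, 0.0]
contact_force: [0.5, 0.8, 0.9]
opening: 0.145
finger_force: 40.0
```

```bash
python3 -c "
from h import *
st();go((.647,-.223,.30,76))
snap('wrist','w15.png');h=cv2.cvtColor(cv2.imread('pics/w15.png'),cv2.COLOR_BGR2HSV)
m=cv2.inRange(h,(18,120,120),(32,255,255));n,l,s,c=cv2.connectedComponentsWithStats(m)
for i in range(1,n):
  if s[i,4]>200:print(s[i],c[i].round(1),px2w('w15.png',*c[i],.044).round(4))
print([ (px2w('w15.png',315,v,.044)).round(4) for v in (224,230)])
"
```

```text
52.95 [ 0.6478 -0.223   0.0208] yaw 76.0 F [0.5 0.8 0.9] M [-0.08  0.02 -0.01] open 0.145 ff 40.0 q [ 0.49  1.05 -0.46  1.48  0.6   0.76 -0.45]
[-0.02, -0.07, -27.92] [0.01, 0.01, 0.03]
[ 299  229   33  157 4801] [314.9 305.8] [ 0.6485 -0.2177  0.044 ]
[247 370  10  74 376] [250.6 408.8] [ 0.606  -0.2633  0.044 ]
[373 370  11  73 397] [379.4 407.2] [ 0.665 -0.277  0.044]
[375 462 132  18 432] [468.1 467.6] [ 0.7011 -0.3248  0.044 ]
[array([ 0.6572, -0.1826,  0.044 ]), array([ 0.6566, -0.185 ,  0.044 ])]
```

```bash
python3 -c "
from h import *
g=cv2.imread('pics/w15.png');h=cv2.cvtColor(g,cv2.COLOR_BGR2HSV)
print([(v,tuple(int(k) for k in h[v,314])) for v in range(222,250,2)])
print([(v,tuple(int(k) for k in h[v,314])) for v in range(366,396,2)])
print('lid far edge profile', [(v,int(h[v,314][2]),int(h[v,314][0])) for v in range(120,222,4)])
for v in (228,232,236,240,244,380,384,388): print(v,px2w('w15.png',314.5,v,.044).round(4))
print([(v,w2px('w15.png',(.6475+dx,-.2235+dy,.016)).round(1)) for v,dx,dy in [('far',.083*.242,.083*.970)]])
"
```

```text
[(222, (12, 169, 133)), (224, (11, 167, 133)), (226, (11, 173, 131)), (228, (15, 172, 147)), (230, (19, 174, 170)), (232, (19, 178, 169)), (234, (19, 175, 173)), (236, (19, 180, 171)), (238, (19, 174, 176)), (240, (19, 178, 172)), (242, (19, 179, 172)), (244, (19, 176, 177)), (246, (20, 175, 202)), (248, (21, 173, 226))]
[(366, (21, 169, 237)), (368, (18, 178, 163)), (370, (19, 176, 175)), (372, (19, 172, 175)), (374, (19, 172, 176)), (376, (19, 173, 175)), (378, (19, 173, 175)), (380, (19, 175, 175)), (382, (19, 176, 174)), (384, (19, 178, 179)), (386, (165, 20, 52)), (388, (14, 50, 96)), (390, (14, 46, 94)), (392, (15, 46, 111)), (394, (14, 45, 120))]
lid far edge profile [(120, 133, 11), (124, 135, 12), (128, 135, 12), (132, 134, 11), (136, 135, 11), (140, 134, 11), (144, 133, 11), (148, 134, 12), (152, 133, 11), (156, 132, 11), (160, 133, 11), (164, 133, 11), (168, 132, 12), (172, 133, 12), (176, 131, 11), (180, 132, 11), (184, 131, 11), (188, 131, 11), (192, 132, 12), (196, 132, 11), (200, 132, 11), (204, 132, 12), (208, 132, 12), (212, 132, 12), (216, 133, 12), (220, 133, 11)]
228 [ 0.6566 -0.1842  0.044 ]
232 [ 0.6562 -0.1858  0.044 ]
236 [ 0.6558 -0.1874  0.044 ]
240 [ 0.6554 -0.189   0.044 ]
244 [ 0.655  -0.1907  0.044 ]
380 [ 0.6391 -0.2546  0.044 ]
384 [ 0.6386 -0.2568  0.044 ]
388 [ 0.6381 -0.259   0.044 ]
[('far', array([316.3, 113.3]))]
```

```bash
python3 -c "
from h import *
g=cv2.imread('pics/w15.png');h=cv2.cvtColor(g,cv2.COLOR_BGR2HSV)
for u in (240,314,390): print(u,[(v,tuple(int(k) for k in g[v,u])) for v in range(90,130,3)])
for v in (105,110,115): print(v,px2w('w15.png',314,v,.016).round(4))
"
```

```text
240 [(90, (65, 124, 187)), (93, (64, 123, 184)), (96, (62, 119, 183)), (99, (63, 119, 183)), (102, (64, 121, 185)), (105, (64, 123, 186)), (108, (66, 124, 188)), (111, (65, 125, 188)), (114, (66, 126, 190)), (117, (65, 128, 192)), (120, (44, 75, 129)), (123, (46, 75, 128)), (126, (44, 75, 128)), (129, (42, 74, 127))]
314 [(90, (66, 129, 193)), (93, (68, 131, 195)), (96, (68, 131, 196)), (99, (68, 130, 195)), (102, (66, 128, 194)), (105, (68, 128, 193)), (108, (66, 129, 193)), (111, (67, 128, 193)), (114, (67, 129, 193)), (117, (66, 130, 197)), (120, (46, 77, 133)), (123, (46, 81, 136)), (126, (46, 81, 136)), (129, (46, 80, 134))]
390 [(90, (56, 111, 171)), (93, (57, 111, 170)), (96, (56, 109, 169)), (99, (57, 111, 170)), (102, (59, 110, 169)), (105, (58, 110, 168)), (108, (56, 109, 169)), (111, (58, 109, 169)), (114, (58, 111, 169)), (117, (56, 110, 170)), (120, (47, 77, 135)), (123, (49, 86, 146)), (126, (51, 86, 146)), (129, (48, 84, 144))]
105 [ 0.6674 -0.1395  0.016 ]
110 [ 0.6669 -0.1415  0.016 ]
115 [ 0.6665 -0.1434  0.016 ]
```

>>> carry_out:
  rows:
    - [[0,0,-0.5],[0,0,0],1]
    - [[0,0,-2],[0,0,0],1]
    - [[0,0,-5],[0,0,0],1]
    - [[0,0,-9],[0,0,0],1]
    - [[0,0,-13],[0,0,0],1]
    - [[0,0,-17],[0,0,0],1]
    - [[0,0,-21],[0,0,0],1]
    - [[0,0,-25],[0,0,0],1]
    - [[0,0,-28],[0,0,0],1]
    - [[0,0,-28],[0,0,0],1]
    - [[0,0,-28],[0,0,0],1]

```text
clock: 54.1
tool_pos: [0.6474, -0.2228, 0.3012]
eef_rot: [0.788, 0.616, 0.0, 0.0]
contact_force: [-0.5, -0.0, -2.4]
opening: 0.145
finger_force: 40.0
```

```bash
python3 -c "
from h import *
st();go((.52,.04,.30,82),(.4055,.2532,.30,89.2))
snap('top','t16.png');g=cv2.imread('pics/t16.png')
print([w2px('t16.png',(.4055+dx,.2505+dy,.098)).round(1) for dx,dy in [(.06,.08),(.06,-.08),(-.06,-.08),(-.06,.08)]])
v=cv2.cvtColor(g,cv2.COLOR_BGR2HSV)
for rr in (265,278,290): print('row',rr,[(u,int(v[rr,u,2])) for u in range(196,214)],[(u,int(v[rr,u,2])) for u in range(260,278)])
for uu in (215,235,255): print('col',uu,[(w,int(v[w,uu,2])) for w in range(246,264)],[(w,int(v[w,uu,2])) for w in range(292,312)])
"
```

```text
54.1 [ 0.6474 -0.2228  0.3012] yaw 76.0 F [-0.5 -0.  -2.4] M [-0.05 -0.02 -0.  ] open 0.145 ff 40.0 q [ 0.54  0.75 -0.59  1.24  0.41  1.27 -0.29]
[22.43, -18.71, 0.11] [0.03, 0.02, -5.95]
[40.36, -34.96, 0.09] [0.03, 0.02, -13.15]
[array([203.3, 253.1]), array([267.5, 251.7]), array([267.6, 300.1]), array([202.1, 301.6])]
row 265 [(196, 161), (197, 160), (198, 163), (199, 164), (200, 166), (201, 164), (202, 128), (203, 117), (204, 80), (205, 37), (206, 36), (207, 39), (208, 39), (209, 37), (210, 38), (211, 39), (212, 33), (213, 64)] [(260, 128), (261, 129), (262, 128), (263, 130), (264, 117), (265, 115), (266, 90), (267, 49), (268, 34), (269, 36), (270, 28), (271, 107), (272, 121), (273, 118), (274, 118), (275, 120), (276, 120), (277, 113)]
row 278 [(196, 207), (197, 206), (198, 207), (199, 208), (200, 216), (201, 165), (202, 117), (203, 101), (204, 59), (205, 31), (206, 37), (207, 39), (208, 41), (209, 37), (210, 38), (211, 37), (212, 47), (213, 67)] [(260, 68), (261, 61), (262, 104), (263, 118), (264, 112), (265, 115), (266, 78), (267, 38), (268, 37), (269, 35), (270, 40), (271, 10
[... 1152 characters left out ...]
263, 132)] [(292, 104), (293, 104), (294, 111), (295, 93), (296, 94), (297, 97), (298, 103), (299, 114), (300, 120), (301, 47), (302, 38), (303, 51), (304, 106), (305, 199), (306, 203), (307, 211), (308, 214), (309, 212), (310, 212), (311, 208)]
col 255 [(246, 175), (247, 180), (248, 182), (249, 179), (250, 172), (251, 172), (252, 141), (253, 108), (254, 116), (255, 47), (256, 40), (257, 46), (258, 43), (259, 42), (260, 57), (261, 62), (262, 128), (263, 127)] [(292, 105), (293, 105), (294, 106), (295, 100), (296, 101), (297, 96), (298, 101), (299, 116), (300, 123), (301, 48), (302, 36), (303, 53), (304, 100), (305, 192), (306, 199), (307, 204), (308, 204), (309, 207), (310, 205), (311, 197)]
```

```bash
python3 -c "
from h import *
go((.406,.2552,.30,88.8))"
```

```text
[40.6, -34.88, 0.03] [-0.13, 0.02, -12.75]
```

>>> carry_out:
  rows:
    - [[2,-1.7,0],[0,0,0],1]
    - [[5,-4.3,0],[0,0,-1],1]
    - [[8.5,-7.3,0],[0,0,-2],1]
    - [[12,-10.3,0],[0,0,-3],1]
    - [[15.5,-13.3,0],[0,0,-4],1]
    - [[19,-16.3,0],[0,0,-5],1]
    - [[22.5,-19.3,0],[0,0,-6],1]
    - [[26,-22.3,0],[0,0,-7],1]
    - [[29.5,-25.3,0],[0,0,-8],1]
    - [[33,-28.3,0],[0,0,-9],1]
    - [[36,-31,0],[0,0,-10],1]
    - [[39,-33.5,0],[0,0,-11],1]

```text
clock: 55.35
tool_pos: [0.4146, 0.2368, 0.2992]
eef_rot: [0.725, 0.689, -0.002, -0.0]
contact_force: [0.3, 0.1, -1.1]
opening: 0.142
finger_force: 40.0
```

>>> carry_out:
  rows:
    - [[1,-1,0],[0,0,-1],1]
    - [[1,-1,0],[0,0,-1],1]
    - [[1,-1,0],[0,0,-1],1]
    - [[1,-1,0],[0,0,-1],1]

```text
clock: 55.75
tool_pos: [0.4083, 0.2446, 0.3]
eef_rot: [0.72, 0.693, -0.001, 0.001]
contact_force: [0.0, 0.9, -1.6]
opening: 0.146
finger_force: 40.0
```

```bash
python3 -c "
from h import *
st();go((.406,.2552,.30,88.8))"
```

```text
55.75 [0.4083 0.2446 0.3   ] yaw 87.8 F [ 0.   0.9 -1.6] M [-0.01 -0.07 -0.03] open 0.146 ff 40.0 q [-0.16  0.45 -0.72  1.87  0.36  0.96 -1.08]
[1.05, -0.27, -0.0] [-0.03, 0.12, -0.99]
```

>>> carry_out:
  rows:
    - [[1,-0.3,1],[0,0,-1],1]
    - [[1,-0.3,4],[0,0,-1],1]
    - [[1,-0.3,8],[0,0,-1],1]
    - [[1,-0.3,12],[0,0,-1],1]
    - [[1,-0.3,15],[0,0,-1],1]
    - [[1,-0.3,16.5],[0,0,-1],1]
    - [[1,-0.3,17],[0,0,-1],1]
    - [[1,-0.3,17],[0,0,-1],1]
    - [[1,-0.3,17],[0,0,-1],1]

```text
clock: 56.65
tool_pos: [0.4052, 0.2575, 0.1313]
eef_rot: [0.713, 0.701, 0.001, -0.0]
contact_force: [-1.5, 0.0, -1.8]
opening: 0.144
finger_force: 40.0
```

```bash
python3 -c "
from h import *
st();go((.406,.2552,.13,88.8))"
```

```text
56.65 [0.4052 0.2575 0.1313] yaw 89.0 F [-1.5  0.  -1.8] M [-0.06 -0.06 -0.  ] open 0.144 ff 40.0 q [-0.34  0.69 -0.51  2.07  0.65  0.54 -1.35]
[-0.22, 0.08, 0.13] [0.06, -0.06, 0.21]
```

>>> carry_out:
  rows:
    - [[-0.2,0.1,0],[0,0,0.2],1]
    - [[-0.2,0.1,0.5],[0,0,0.2],1]
    - [[-0.2,0.1,0.8],[0,0,0.2],1]
    - [[-0.2,0.1,0.8],[0,0,0.2],1]

```text
clock: 57.05
tool_pos: [0.4056, 0.2547, 0.1224]
eef_rot: [0.714, 0.7, -0.0, 0.0]
contact_force: [-0.1, -0.1, -1.5]
opening: 0.138
finger_force: 40.0
```

>>> carry_out:
  rows:
    - [[0,0,0.2],[0,0,0],1]
    - [[0,0,0.3],[0,0,0],1]
    - [[0,0,0.3],[0,0,0],1]

```text
clock: 57.35
tool_pos: [0.4056, 0.2549, 0.1196]
eef_rot: [0.714, 0.7, -0.0, 0.0]
contact_force: [0.8, 0.3, -1.6]
opening: 0.147
finger_force: 40.0
```

>>> carry_out:
  rows:
    - [[0,0,0.2],[0,0,0],1]
    - [[0,0,0.3],[0,0,0],1]
    - [[0,0,0.3],[0,0,0],1]

```text
clock: 57.65
tool_pos: [0.4056, 0.2549, 0.1165]
eef_rot: [0.714, 0.7, -0.0, 0.0]
contact_force: [-0.1, 0.1, -2.4]
opening: 0.145
finger_force: 40.0
```

```bash
python3 -c "
from h import *
st()"
```

```text
57.65 [0.4056 0.2549 0.1165] yaw 88.8 F [-0.1  0.1 -2.4] M [-0.01 -0.05 -0.03] open 0.145 ff 40.0 q [-0.36  0.71 -0.48  2.08  0.68  0.5  -1.37]
```

>>> carry_out:
  rows:
    - [[0,0,0.15],[0,0,0],1]
    - [[0,0,0.3],[0,0,0],1]
    - [[0,0,0.3],[0,0,0],1]

```text
clock: 57.95
tool_pos: [0.4056, 0.2549, 0.1135]
eef_rot: [0.714, 0.7, -0.0, 0.0]
contact_force: [0.9, -0.2, -1.4]
opening: 0.146
finger_force: 40.0
```

>>> carry_out:
  rows:
    - [[0,0,0.1],[0,0,0],1]
    - [[0,0,0.2],[0,0,0],1]
    - [[0,0,0.2],[0,0,0],1]

```text
clock: 58.25
tool_pos: [0.4056, 0.2549, 0.1116]
eef_rot: [0.714, 0.7, -0.0, 0.0]
contact_force: [-0.6, -0.3, -2.8]
opening: 0.145
finger_force: 40.0
```

>>> carry_out:
  rows:
    - [[0,0,0.1],[0,0,0],1]
    - [[0,0,0.1],[0,0,0],1]

```text
clock: 58.45
tool_pos: [0.4057, 0.255, 0.1108]
eef_rot: [0.714, 0.7, 0.0, 0.0]
contact_force: [0.1, 0.1, -1.7]
opening: 0.144
finger_force: 40.0
```

```bash
python3 -c "
from h import *
st()"
```

```text
58.45 [0.4057 0.255  0.1108] yaw 88.8 F [ 0.1  0.1 -1.7] M [-0.04 -0.09 -0.04] open 0.144 ff 40.0 q [-0.37  0.72 -0.47  2.09  0.69  0.49 -1.38]
```

>>> carry_out:
  rows:
    - [[0,0,0.1],[0,0,0],1]
    - [[0,0,0.1],[0,0,0],1]

```text
clock: 58.65
tool_pos: [0.4058, 0.255, 0.1107]
eef_rot: [0.714, 0.7, 0.0, 0.0]
contact_force: [-2.4, -1.8, 10.1]
opening: 0.144
finger_force: 40.0
```

>>> carry_out:
  rows:
    - [[0,0,0.1],[0,0,0],1]
    - [[0,0,0.1],[0,0,0],1]

```text
clock: 58.85
tool_pos: [0.4058, 0.255, 0.1105]
eef_rot: [0.714, 0.7, 0.001, 0.001]
contact_force: [-3.3, -3.1, 21.3]
opening: 0.143
finger_force: 40.0
```

Seated. I'll release and lift clear.

>>> carry_out:
  rows:
    - [[0,0,-0.15],[0,0,0],1]
    - [[0,0,-0.15],[0,0,0],0.8]
    - [[0,0,-0.15],[0,0,0],0.7]
    - [[0,0,-0.15],[0,0,0],0.6]
    - [[0,0,-0.15],[0,0,0],0.5]
    - [[0,0,-1],[0,0,0],0.5]
    - [[0,0,-4],[0,0,0],0.5]
    - [[0,0,-8],[0,0,0],0.5]
    - [[0,0,-12],[0,0,0],0.5]
    - [[0,0,-16],[0,0,0],0.5]
    - [[-5,0,-18],[0,0,0],0.5]
    - [[-8,0,-18],[0,0,0],0.5]

```text
clock: 60.05
tool_pos: [0.4049, 0.1747, 0.2915]
eef_rot: [0.714, 0.7, 0.002, 0.001]
contact_force: [0.3, -0.0, 0.1]
opening: 0.498
finger_force: 0.0
```

```bash
python3 -c "
from h import *
st();snap('scene','s17.png');snap('wrist','w17.png')
h=cv2.cvtColor(cv2.imread('pics/s17.png'),cv2.COLOR_BGR2HSV)
for row in h[201:256,298:342]: print(''.join('%x'%(x[2]//16) if 10<x[0]<24 and x[1]>50 else '.' for x in row))
for n in ('w17.png',):
  g=cv2.cvtColor(cv2.imread('pics/'+n),cv2.COLOR_BGR2HSV);m=cv2.inRange(g,(18,120,120),(32,255,255));k,l,s,c=cv2.connectedComponentsWithStats(m)
  for i in range(1,k):
    if s[i,4]>200: print(s[i],px2w(n,*c[i],.134).round(4))
"
```

```text
60.05 [0.4049 0.1747 0.2915] yaw 88.9 F [ 0.3 -0.   0.1] M [-0.1  -0.11  0.02] open 0.498 ff 0.0 q [ 0.01  0.41 -0.75  1.98  0.36  0.88 -0.95]
ccccccbbbbaa998888888888875.....4...8.888.7.
cccccbcccccbba998888888876.4.....4.....77.77
ccbcbccccccccbbaa998888876434.4..34..55..7..
cbccccccccccccccbba9887776.4.4.3..33.44.5...
cbcbbccbbbccccccccbaa9887654....4.4..4...56.
bccbbbbbbbcccccccccbba9998.44.....3..3.....5
ccbbbbbbbccccccccbbbbbbba85....44..44.4.3...
cbbbbbbccccccccbbbbbbbccb85..44444.4.44..33.
bbbbbbccccccccbbbbbbbbccb8.444.4..4....4..3.
bbbbbcccccccbbbbbbbbccccb8...444....444.4.4.
bbbccccccccbbbbbbbccccccb9534.....4444.34.4.
bcccccccbbbbbbbbccccccccb95444..4..4.4..444.
cccccccbbbbbbcccccccccccb954.4.4.4.444...3.4
ccccccbbbbbcccccccccccccb85.4...4.....444444
ccccbbbbbbccccccccccccccb84444.4.4444.4...4.
ccbbbbbbccccccccccccccccb87764.4.4.....4.444
cbbbbbbcccccccccccccccccb9aa964444..444.4...
bbcbbcccccccccccccccccccb9acb96444.....44.4.
bbbbccccccccccccccccccccb99bcb96.4....44.444
bbccccccccccccccccccccbba88acca74....4.4..44
ccccccccccccccccdddccbaa9889bba74.44.....444
cccccccccccc
[... 915 characters left out ...]
ac.....ba88888888
bbbbbbbbbbbbaa9.999a..b9888ac......ca8888889
bbbbbbbbbb.......99b..b9888a.........a9889aa
bbbccbbb.........a9a..a9889a..........b99abb
cd...............b99aa99888b..........dbbbcc
.................b999999889b...........dcccc
.................b989999888b............ddcc
.................a999998889b.............ddc
................ba99999899ac...d..........dd
.............baa.aa9999aabb....d............
.............b9...aaa.bcc.....cce...........
............ba9a.............bbcd...........
............b999............aabc............
............b99999aa.......aabbc............
[ 306   59   17   92 1551] [0.4049 0.2536 0.134 ]
[169 372  15  72 406] [ 0.2486 -0.0478  0.134 ]
```

```bash
python3 -c "
from h import *
print(r.finish_job())"
```

```text
the job is handed in; nothing more can be done
None
```

The job is handed in: I worked the stopper out without lifting or tipping the diffuser, stood all four reeds in its neck at the bottom, and put the stopper in the box with the lid fully home. I did this in one different order: the stopper went into the box before the reeds, since the gripper can't hold both. The last reed was let drop to the bottom; camera and touch checks put its top level with the others.

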